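Load the lunch warmer, clip on the thermometer and set its dial

ROBOT

A 6-joint arm with a two-finger parallel gripper is mounted at the origin on the work surface. World frame = base frame: x ahead of the robot, y to its left, z up, the work surface at z = 0. Lengths are in m, angles in degrees, forces in N, time in s.
With the tool pointing down it reaches from about 0.4 to 0.825 m from the base axis. Payload 7 kg.
Tool frame: the origin (TCP) lies between the finger pads; the fingertips stand 25 mm ahead of it and the grasp point (between the pads) lies 6 mm ahead of it; z points along the fingers, y is the line along which they close (so a half turn about z gives the same grasp; the last joint's range is limited). The gripper opens to 88 mm and grips with 3 to 60 N. Pads are 19 mm wide; open, the fingers measure 130 mm over their backs; the gripper's body (78 mm by 193 mm) begins 47 mm behind the grasp point.
Start: joints at [81.022, 20.546, 0.682, 0, -70.136, -16.507], TCP at [0.29, 0.609, 0.252] pointing down, gripper open.
Joint ranges: [-176.03, 176.03], [-82.01, 121.73], [-58.28, 71.71], [-173.87, 95.51], [-174.79, -0.11], [-173.66, 173.66]. Speed limits (degrees/s): [136.94, 136.94, 172.46, 180, 180, 180].

INTERFACE

Orientations are given as [roll, pitch, yaw] about the fixed x, y, z axes, in that order (R = Rz(yaw) Ry(pitch) Rx(roll)).
In Python, from plant import ctrl, snapshot gives the robot as it stands (ctrl), with the cameras as plain functions.
- The arm moves only by the tool drive_effector, called after "Emit:" in YAML: its name, and indented under it one key for each argument. Schema: {"type":"object","properties":{"ticks":{"type":"string"},"only":{"type":"string"},"quiet":{"type":"boolean"},"lines":{"type":"string"}},"required":["ticks"],"additionalProperties":false}. ticks is a string of 1 to 8 rows, one to a line, with the numbers parted by commas; each row has 5 numbers: dx, dy, dz in a scale on which 1.0 is 0.8 m, then a turn about the tool's z in a scale on which 1.0 is 360 degrees, then the finger opening in m; each row is the pose to reach, as a shift and turn from the pose commanded when the call began, along the tool's axes at that moment; what a row does not reach only later rows make up. A row lasts 1/8 s, in which the tool goes at most 0.0625 m and 10.7 degrees, less where a joint would pass 70% of its speed; a pose out of reach is approached as far as the arm can. The fingers move at their own pace and stop on an object; the grip force is fixed at half the most. Time passes only in rows, so rows that do not move let the fingers close. The tool returns the time, the measured TCP pose, the force, the opening and the grip force at its end. only (a regular expression) keeps the lines of the reply that match it, lines (a string "A,B") keeps lines A to B, and quiet returns only ok. Input that does not fit is refused with a message, and nothing moves.
- ctrl.get_obs(): the state, without advancing time (a new reading comes with each control period).
- snapshot(name): name is "scene" or "top"; returns a dict with "frame" (420x560x3 uint8, red, green, blue), "z_map" (420x560 float32, m along the optical axis (not along the pixel's ray), 0 where there is no reading), "fovy" (degrees; the focal length in pixels is half the picture's height over the tangent of half this angle, whatever the lens; pixels are square), "cx", "cy" (the principal point, pixels), "R" (3x3) and "t" (3): a world point X has camera coordinates R X + t. Camera axes: x right, y down, z forward; pixel columns grow to the right and rows downward; lengths in m; the calibration is good to about 2 mm. A picture is of the moment at which its call begins.
- ctrl.close_job(): hands the job in; it is judged then, once.
The state is a dict: "clock": time; "joint_pos": joint angles; "qvel": joint speeds; "tau": joint torques, N m; "tool_pos": TCP position; "orientation": TCP orientation; "force": force on the tool from outside, world axes, zero at the start; "moment": the same for the moment, N m; "opening": finger opening in m; "gripper_force": force on a finger pad.
Only numpy, scipy, OpenCV 4.12 (cv2) and the standard library are available. Lean on these libraries where they do the work, as an engineer would, in place of code of your own. Each camera call takes 0.05 s, during which the arm holds its last target. There are 200 camera calls.

TASK

Get the lunches warming: first turn the lunch warmer's clicking dial back to the white dot (off). With the dial off, stand the orange bento box and every snack tin upright on the floor of the steel warming well, then take the clip-on thermometer off its dock and clip it down over the well's front rim, near the middle, with its steel jaw inside the well and its round dial face outside. Last, turn the dial to the orange dot so that it clicks in there; leave the glass tumbler and the blue cutlery case alone.

Things in the scene. Friction and masses are not known exactly. Their poses are not given: they have to be found in the camera images.
- warmer: bench-top lunch warmer, fixed: white base with an open steel warming well. Origin on the bench under the well; z up, x along the well away from the robot, y left. Well inside: x -147 to +135, y -75 to +75 mm, dark floor at z 30, walls 6 mm thick with tops at z 58 mm. A black control box with the dial stands on its -y side: x -60 to +60, y -188 to -84 mm, top at z 60 mm
- front_rim (a point): middle of the top edge of the well's front rim, the short wall nearest the robot (warmer x -150, y 0, z 58 mm); axes as the warmer's. The wall is 6 mm thick along x (outer face x -153 mm, inner -147), runs y -81 to +81 mm and stands 28 mm above the well's floor; outside it the base juts 3 mm, no higher than that floor
- selector (a joint): angle of the warmer's dial, rad, growing clockwise seen from above. Four click positions, each with a coloured dot 13 mm across on the box 43 mm from the axis: white (off) 0.0, green 0.7, orange 1.4, red 2.1; stops at -0.1 and 2.2. Between clicks it springs to the nearer one when let go; turning it takes up to about 0.08 N m
- selector_grip (a point): point on the dial's axis at the height to grip it (warmer x 0, y -136, z 91 mm, 31 mm above the box). Turns with the dial: z up, x along the upright grip bar towards the end with the white pointer stripe. The bar is 58 mm long, 14 mm thick, 32 mm high (top 10 mm above this point), on a round skirt 62 mm across and 8 mm high
- clip: clip-on thermometer: sprung clamp 34 mm wide (y), 88 mm high, 0.1 kg, jaws down and grips up, first on its dock. Fixed half: upright blue plate x -6 to 0, z 0 to 88 mm, with a round dial head 38 mm across on its outer (-x) side, 9 mm thick, centre z 24 mm. Origin: bottom of the plate on its inner face, mid-width; z up, x towards the moving steel jaw, which hinges at x 3, z 40 mm
- clip_pinch (a point): height to pinch the thermometer, on the blue plate's inner face (clip x 0, z 80 mm). Moving half: steel jaw 6 mm thick, z 0 to 34, inner face x 6 mm when on a 6 mm wall; above it a yellow tail leaning out to a round bar 10 mm thick at x 30, z 80 mm. Over the outsides 41 mm, 18 to 20 mm fully pinched; needs 7 to 15 N. Jaw gap then 26 mm at the bottom, 14 mm at z 23 mm
- clip_jaw (a joint): opening angle of the thermometer clip's steel jaw in rad: 0 when clamped on a 6 mm wall, about 0.5 when the grips are fully pinched, -0.14 when shut on nothing
- clip_dial (a point): centre of the thermometer's round white face (clip x -15, y 0, z 24 mm)
- dock: thermometer's docking stand, fixed: grey foot 80 by 70 mm, 5 mm thick, with a white upright fin 6 mm thick (x -3 to +3), 50 mm wide along y, top 25 mm above the bench, which the clip straddles at first; origin at the centre of the underside, z up, x across the fin. At first the clip's axes are parallel to the dock's
- bento: orange bento box with clip-on lid, closed, 66 (x) by 110 (y) by 55 (z) mm, about 0.3 kg; origin at the centre of its underside, z up
- tin1: snack tin, stainless steel cylinder 60 mm in diameter and 64 mm high, about 0.18 kg, closed, standing on the bench; origin at the centre of its underside, z up through its lid. Two to four of the four tins are there in a given run
- tin2: snack tin, stainless steel cylinder 60 mm in diameter and 64 mm high, about 0.18 kg, closed, standing on the bench; origin at the centre of its underside, z up through its lid. Two to four of the four tins are there in a given run
- tin3: snack tin, stainless steel cylinder 60 mm in diameter and 64 mm high, about 0.18 kg, closed, standing on the bench; origin at the centre of its underside, z up through its lid. Two to four of the four tins are there in a given run
- tin4: snack tin, stainless steel cylinder 60 mm in diameter and 64 mm high, about 0.18 kg, closed, standing on the bench; origin at the centre of its underside, z up through its lid. Two to four of the four tins are there in a given run
- tumbler: glass tumbler 72 mm across and 105 mm high, standing upright beyond the work, not to be disturbed; origin at the centre of its underside
- case: blue plastic cutlery case 210 (x) by 75 (y) by 30 (z) mm lying to the left, not to be disturbed; origin at the centre of its underside

How it is judged:
By the outcome, as a careful person would: the job done as asked, in the order asked, and still so for the second after the job is handed in, with the robot touching nothing.
Of tin1, tin2, tin3, tin4 only 2 to 4 are there at a start; the rules pass over those that are not, and their reading is None.
At some moment in a run one of bento, tin1, tin2, tin3, tin4 may be knocked a few centimetres aside while the robot is not near it.
It also fails if it takes over 210 s, if anything falls off the work surface, if the arm or the gripper's body presses on something with over 40 N, if the wrist force passes 120 N, or if a joint passes its speed limit or range.

## Working session

There is one attempt and no reset: what is moved stays moved. The work goes in short steps, Python scripts to look and compute and a tool call to move; the robot and the scene stay as the last step left them, time stands still between calls to the robot, and variables do not carry over. Pictures are saved under pics/ and viewed, at most 14 in all, crops included, and the job is handed in when it is done.

```bash
ls; mkdir -p pics
```

Create h.py:
```python
import numpy as np, cv2
from plant import ctrl, snapshot
def snap(n,f):
    s=snapshot(n); cv2.imwrite(f'pics/{f}.png',s['frame'][:,:,::-1]); np.savez(f'pics/{f}.npz',**s); return s
def foc(s): return s['frame'].shape[0]/2/np.tan(np.radians(float(s['fovy']))/2)
def world(s,u,v,d=None):
    u=np.asarray(u,float);v=np.asarray(v,float)
    if d is None: d=s['z_map'][v.astype(int),u.astype(int)]
    f=foc(s); p=np.stack([(u-s['cx'])/f*d,(v-s['cy'])/f*d,d],-1)
    return (p-s['t'])@s['R']
def onz(s,u,v,z):
    f=foc(s); r=np.array([(u-s['cx'])/f,(v-s['cy'])/f,1])@s['R']; c=-s['t']@s['R']
    return c+r*(z-c[2])/r[2]
def cloud(s):
    h,w=s['z_map'].shape; v,u=np.mgrid[:h,:w]; return world(s,u,v,s['z_map'])
```

Run:
```python
from h import *
for n in('scene','top'):
    s=snap(n,n+'0'); print(n,s['fovy'],s['cx'],s['cy'],s['R'].round(3).tolist(),(-s['t']@s['R']).round(3))
print(ctrl.get_obs())
```

```text
pics
plant.py
scene 54.51165577789376 279.0102195436972 216.07467918626512 [[0.512, 0.859, -0.0], [0.615, -0.367, -0.698], [-0.6, 0.357, -0.716]] [ 1.224 -0.348  0.849]
top 57.18390543097784 286.93376786999045 211.85431981744102 [[-0.028, -1.0, -0.013], [-0.998, 0.028, -0.061], [0.062, 0.012, -0.998]] [0.543 0.02  1.029]
{'clock': 0.1, 'joint_pos': array([ 8.10234714e+01,  2.05863458e+01,  6.36685734e-01, -1.62502044e-02,
       -7.01358905e+01, -1.65054970e+01]), 'qvel': array([-0.05118412, -0.15579183, -0.00225976,  0.09822165, -0.12328739,
        0.07958081]), 'tau': array([-1.71730015e-03, -5.84162164e+01,  2.93752939e+01,  7.01558724e+00,
        1.02315238e-02, -3.62119977e-05]), 'tool_pos': array([0.29027309, 0.60893544, 0.25071439]), 'orientation': array([ 1.79913634e+02, -9.66010836e-03, -2.54875514e+01]), 'force': array([ 0.42716153, -0.43901792, -0.40672701]), 'moment': array([-0.00832496, -0.00074462, -0.0149507 ]), 'gripper_force': 0.0, 'opening': 0.08760759103810421}
```

View pics/scene0.png

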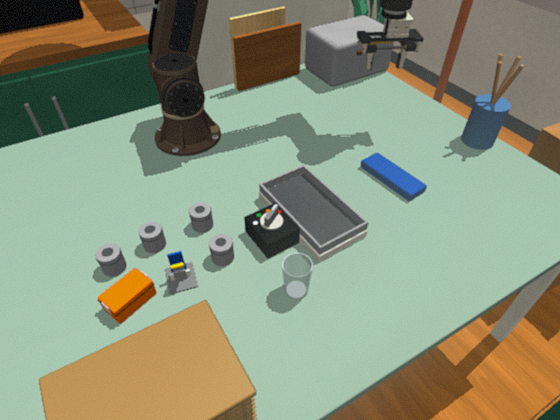

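View pics/top0.png

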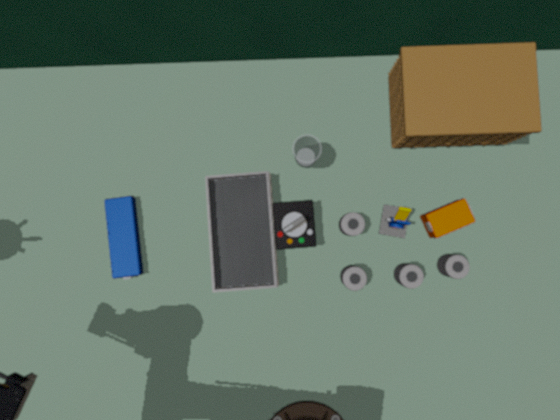

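The top view shows the warmer at (240,232) and the dial at (294,224). There are four tins at (353,224), (354,278), (411,276) and (457,266), the dock and clip at (396,221), and the bento at (448,218). The tumbler is at (307,150) and the case at (122,237). Next I'll look at enlarged crops.

Run:
```python
from h import *
a=cv2.imread('pics/top0.png');b=cv2.imread('pics/scene0.png')
c1=cv2.resize(a[190:260,265:330],None,fx=6,fy=6,interpolation=cv2.INTER_CUBIC)   #390x420
c2=cv2.resize(a[195:250,370:430],(390,357),interpolation=cv2.INTER_CUBIC)
im=np.zeros((420,790,3),np.uint8); im[:420,:390]=c1; im[:357,400:790]=c2
cv2.imwrite('pics/c1.png',im)
c3=cv2.resize(b[195:260,235:305],None,fx=5.6,fy=5.6,interpolation=cv2.INTER_CUBIC)
c4=cv2.resize(b[240:300,155:215],None,fx=6,fy=6,interpolation=cv2.INTER_CUBIC)
im=np.zeros((370,790,3),np.uint8); im[:c3.shape[0],:c3.shape[1]]=c3; im[:c4.shape[0],400:400+c4.shape[1]]=c4
cv2.imwrite('pics/c2.png',im)
s=np.load('pics/top0.npz'); C=cloud(s); 
print(np.median(C[300:320,420:520,2]))
for n,u,v in [('t',353,224),('t',354,278),('t',411,276),('t',457,266),('b',448,218),('dock',385,228),('wellfloor',240,232),('box',310,245),('case',122,237)]:
    print(n,C[v,u].round(4))
np.save('pics/C.npy',C)
hsv=cv2.cvtColor(s['frame'],cv2.COLOR_RGB2HSV)
# tins: points with z 50-70mm
m=((C[...,2]>.05)&(C[...,2]<.07)).astype(np.uint8); n,l,st,ce=cv2.connectedComponentsWithStats(m)
for i in range(1,n):
    if st[i,4]>80:
        P=C[l==i]; print(st[i],P.mean(0).round(4),((P.min(0)+P.max(0))/2).round(4),np.ptp(P,0).round(3))
# well walls top
m=(C[...,2]>.05)&(C[...,2]<.064)
m[:, :200]=0; m[:,283:]=0;P=C[m]; print('rim',cv2.minAreaRect(P[:,:2].astype(np.float32)*1000),np.median(P[:,2]))
```

```text
4.156927860536858e-05
t [ 0.5678 -0.1328  0.0626]
t [ 0.434  -0.1299  0.0645]
t [ 0.4349 -0.2716  0.0614]
t [ 0.457  -0.3842  0.0667]
b [ 0.5764 -0.3728  0.0557]
dock [ 0.5563 -0.2254  0.0078]
wellfloor [0.5561 0.1557 0.0262]
box [ 0.5183 -0.0238  0.0595]
case [0.5516 0.4644 0.0268]
[392  65 124  80 378] [ 0.8144 -0.3336  0.0622] [ 0.871  -0.398   0.0599] [0.205 0.303 0.02 ]
[205 171  72 121 975] [0.5585 0.1555 0.0573] [0.5597 0.1516 0.0563] [0.3   0.175 0.013]
[ 272  199   44   51 1724] [0.5723 0.0162 0.0611] [0.5724 0.0162 0.0603] [0.124 0.107 0.019]
[ 425  198   50   40 1139] [ 0.5778 -0.3778  0.0548] [ 0.5779 -0.3785  0.0551] [0.097 0.123 0.01 ]
[340 212  25  24 458] [ 0.5693 -0.1298  0.0636] [ 0.5696 -0.1308  0.0599] [0.059 0.06  0.019]
[391 213  17  10  82] [ 0.5817 -0.2479  0.0594] [ 0.5809 -0.2486  0.06  ] [0.022 0.036 0.02 ]
[443 254  26  25 502] [ 0.4571 -0.3822  0.0631] [ 0.4566 -0.3841  0.0594] [0.059 0.059 0.019]
[398 264  25  24 483] [ 0.4363 -0.2684  0.0635] [ 0.4363 -0.2702  0.0596] [0.057 0.06  0.019]
[342 266  24  24 469] [ 0.435  -0.1287  0.0637] [ 0.435  -0.1294  0.0595] [0.057 0.058 0.019]
rim ((560.7608032226562, 136.86717224121094), (294.6936340332031, 193.27174377441406), 2.735696792602539) 0.05824656664451438
```

View pics/c1.png

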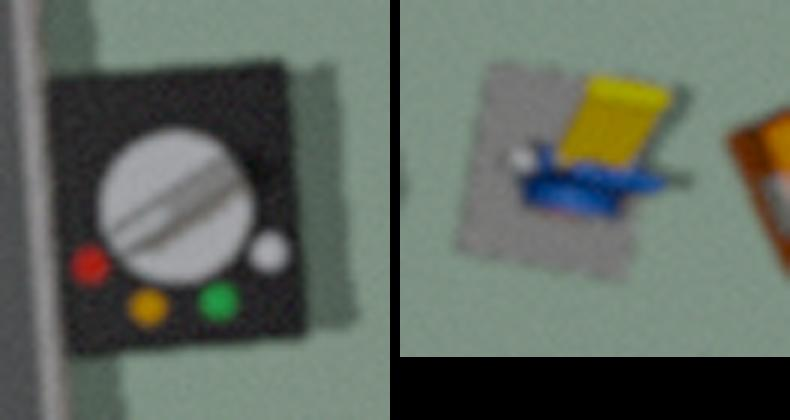

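View pics/c2.png

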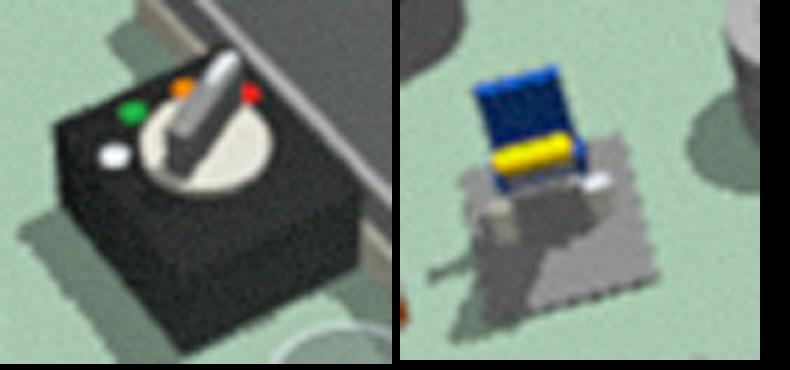

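The dial points at red: the stripe end is near (283,231). The clip's blue plate faces the robot and its yellow tail faces away, with a yaw of about -10°. Next I'll fit the poses.

Run:
```python
from h import *
from scipy.optimize import least_squares
s=dict(np.load('pics/top0.npz')); q=dict(np.load('pics/scene0.npz')); C=cloud(s); D=cloud(q)
for n,c in [('top',s),('scene',q)]:
    print(n,end=' ')
    pts={'top':[(280,234.2),(289.7,241.3),(301.5,240.3),(309.7,231.8)],'scene':[(235+250/5.6,195+94/5.6),(235+184/5.6,195+89/5.6),(235+134/5.6,195+112/5.6),(235+115/5.6,195+156/5.6)]}[n]
    W=np.array([onz(c,*p,.060) for p in pts])[:,:2]
    r=least_squares(lambda p:(np.stack([p[0]+.043*np.cos(p[2]+np.array([0,.7,1.4,2.1])),p[1]+.043*np.sin(p[2]+np.array([0,.7,1.4,2.1]))],1)-W).ravel()*1e3,[.57,.02,2])
    print('axis',r.x[:2].round(4),'red dir',np.degrees(r.x[2]).round(1),'res',np.abs(r.fun).max().round(1))
m=((C[...,2]>.05)&(C[...,2]<.07)).astype(np.uint8); n,l,st,ce=cv2.connectedComponentsWithStats(m)
i=l[173:176,207:212].max(); 
for i in range(1,n):
    if st[i,0]==205 or st[i,0]==425: 
        P=C[l==i][:,:2].astype(np.float32)*1000; print('rect',cv2.minAreaRect(P))
# robust box rects from colour
def rect(c,W,cond,z,name):
    P=W[cond]; P=P[(P[:,2]>z[0])&(P[:,2]<z[1])]; print(name,len(P),P.mean(0).round(4),cv2.minAreaRect(P[:,:2].astype(np.float32)*1000) if len(P)>3 else '', P.min(0).round(3),P.max(0).round(3))
for c,W,n in((s,C,'top'),(q,D,'scene')):
    h=cv2.cvtColor(c['frame'],cv2.COLOR_RGB2HSV); near=(np.abs(W[...,0]-.58)<.08)&(np.abs(W[...,1]+.25)<.06)
    rect(c,W,near&(abs(h[...,0].astype(int)-28)<6)&(h[...,1]>140),(.02,.12),n+' yellow')
    rect(c,W,near&(abs(h[...,0].astype(int)-28)<6)&(h[...,1]>140),(.075,.12),n+' yelbar')
    rect(c,W,near&(abs(h[...,0].astype(int)-112)<10)&(h[...,1]>140),(.02,.12),n+' blue')
    rect(c,W,near&(abs(h[...,0].astype(int)-112)<10)&(h[...,1]>140),(.075,.12),n+' bluetop')
    bo=(np.abs(W[...,1]+.38)<.12)&(abs(h[...,0].astype(int)-14)<7)&(h[...,1]>160)&(W[...,0]<.66)
    rect(c,W,bo,(.048,.06),n+' bento')
    kn=np.hypot(W[...,0]-.568,W[...,1]-.015)<.045
    rect(c,W,kn,(.085,.11),n+' knob')
    fo=near&(h[...,1]<60); rect(c,W,near&(W[...,2]<.008)&(h[...,1]<25),(.001,.008),n+' foot')
```

```text
top axis [0.5704 0.0143] red dir 123.0 res 0.4
scene axis [0.5721 0.0172] red dir 122.4 res 1.5
rect ((560.0381469726562, 151.99118041992188), (294.6936340332031, 162.98924255371094), 2.735696792602539)
rect ((578.3029174804688, -379.3299865722656), (66.24179077148438, 114.6703109741211), 21.27981948852539)
top yellow 141 [ 0.5913 -0.2533  0.0736] ((590.7854614257812, -253.73501586914062), (27.653844833374023, 28.833919525146484), 80.40784454345703) [ 0.577 -0.269  0.049] [ 0.606 -0.239  0.092]
top yelbar 67 [ 0.5983 -0.2541  0.0845] ((598.364501953125, -255.0163116455078), (27.64954948425293, 13.45744800567627), 80.33891296386719) [ 0.591 -0.269  0.075] [ 0.606 -0.24   0.092]
top blue 93 [ 0.5658 -0.2454  0.0617] ((564.6199951171875, -247.90086364746094), (36.50996780395508, 16.37316131591797), 71.98139953613281) [ 0.557 -0.266  0.031] [ 0.578 -0.231  0.096]
top bluetop 29 [ 0.5684 -0.2475  0.0907] ((568.5303955078125, -247.66000366210938), (31.557079315185547, 4.894590854644775), 87.74301147460938) [ 0.566 -0.263  0.077] [ 0.571 -0.232  0.096]
top bento 719 [ 0.5814 -0.3812  0.0547
[... 1138 characters left out ...]
239257812, -249.5233917236328), (29.249120712280273, 7.606130123138428), 83.41441345214844) [ 0.566 -0.264  0.075] [ 0.576 -0.235  0.096]
scene bento 1163 [ 0.5823 -0.3803  0.0549] ((579.0633544921875, -379.3875427246094), (68.17696380615234, 108.63768005371094), 21.448652267456055) [ 0.531 -0.44   0.048] [ 0.628 -0.319  0.06 ]
scene knob 135 [0.5776 0.0141 0.0975] ((574.8392333984375, 16.136302947998047), (14.270745277404785, 58.117462158203125), 32.64815139770508) [ 0.554 -0.011  0.085] [0.594 0.041 0.104]
scene foot 440 [ 0.5864 -0.2526  0.0051] ((574.8080444335938, -250.608642578125), (70.35808563232422, 81.00650787353516), 77.91542053222656) [ 0.528 -0.29   0.002] [ 0.62  -0.209  0.008]
```

Create g.py:
```python
import sys, numpy as np
from plant import ctrl, snapshot
def go(x,y,zg,psi=None):
    """tool-axis shift to put the grasp point at x,y,zg with yaw psi"""
    o=ctrl.get_obs(); p=o['tool_pos']; c=o['orientation'][2]; a=np.radians(c)
    d=np.array([x,y,zg+.006])-p
    t=0 if psi is None else -((psi-c+90)%180-90)
    print('dx %.4f dy %.4f dz %.4f turn %.1f | dist %.3f yaw %.1f j6 %.0f F %s op %.4f clk %.1f'%(d[0]*np.cos(a)+d[1]*np.sin(a),d[0]*np.sin(a)-d[1]*np.cos(a),-d[2],t,np.linalg.norm(d),c,o['joint_pos'][5],o['force'].round(1),o['opening'],o['clock']))
if __name__=='__main__': go(*map(float,sys.argv[1:]))
```

```bash
python3 g.py 0.5724 0.0165 0.2 -57.8
```

```text
dx 0.5096 dy 0.4134 dz 0.0447 turn 32.3 | dist 0.658 yaw -25.5 j6 -17 F [ 0.4 -0.4 -0.4] op 0.0876 clk 0.1
```

Careful with the scale: shifts go in shares of 0.8 m and turns go in shares of 360 degrees. That gives: 0.51 m / 0.8 = 0.6375, 0.413 m / 0.8 = 0.5163, 32.3 degrees / 360 = 0.0897.

Emit:
drive_effector:
  ticks: "0.6375,0.5163,0,0.0897,0.088\n0.6375,0.5163,0,0.0897,0.088\n0.6375,0.5163,0,0.0897,0.088\n0.6375,0.5163,0,0.0897,0.088\n0.6375,0.5163,0,0.0897,0.088\n0.6375,0.5163,0,0.0897,0.088\n0.6375,0.5163,0,0.0897,0.088\n0.6375,0.5163,0,0.0897,0.088"

```text
clock: 1.1
tool_pos: [0.5062, 0.1561, 0.2516]
orientation: [-180.0, 0.0, -57.8]
force: [1.0, 0.5, -0.2]
opening: 0.0876
gripper_force: 0.0
```

```bash
python3 g.py 0.5724 0.0165 0.2 -57.8
```

```text
dx 0.1534 dy 0.0185 dz 0.0456 turn 0.0 | dist 0.161 yaw -57.8 j6 -6 F [ 1.   0.5 -0.2] op 0.0876 clk 1.1
```

To row units: 0.153 m / 0.8 = 0.1913, 0.05 m / 0.8 = 0.0625.

Emit:
drive_effector:
  ticks: "0.1913,0.0231,0.0375,0,0.088\n0.1913,0.0231,0.0375,0,0.088\n0.1913,0.0231,0.0375,0,0.088\n0.1913,0.0231,0.0625,0,0.05\n0.1913,0.0231,0.0625,0,0.05"

```text
clock: 1.72
tool_pos: [0.5706, 0.0179, 0.1998]
orientation: [179.8, 0.1, -57.9]
force: [-0.8, 0.1, 1.3]
opening: 0.0731
gripper_force: 0.0
```

```bash
python3 g.py 0.5724 0.0165 0.091 -57.8
```

```text
dx 0.0022 dy -0.0008 dz 0.1028 turn -0.1 | dist 0.103 yaw -57.9 j6 11 F [-0.8  0.1  1.3] op 0.0731 clk 1.7
```

To row units: 0.1025 m / 0.8 = 0.1281, 0.05 m / 0.8 = 0.0625.

Emit:
drive_effector:
  ticks: "0.0025,-0.001,0.0625,0,0.05\n0.0025,-0.001,0.1281,0,0.05\n0.0025,-0.001,0.1281,0,0.05\n0.0025,-0.001,0.1281,0,0.0\n0.0025,-0.001,0.1281,0,0.0\n0.0025,-0.001,0.1281,0,0.0\n0.0025,-0.001,0.1281,0,0.0"

```text
clock: 2.6
tool_pos: [0.5727, 0.0171, 0.0995]
orientation: [179.9, 0.0, -57.8]
force: [-8.9, -6.5, 8.6]
opening: 0.0153
gripper_force: 5.5
```

```bash
python3 g.py 0.5724 0.0165 0.091 -57.8; python3 -c "
from plant import ctrl, snapshot;print(ctrl.get_obs()['joint_pos'])"
```

```text
dx 0.0003 dy 0.0005 dz 0.0025 turn 0.0 | dist 0.003 yaw -57.8 j6 11 F [-8.9 -6.5  8.6] op 0.0153 clk 2.6
[ 2.12677528e+01  1.93371822e+01 -2.32836836e+01  8.91042383e-03
 -4.74584604e+01  1.09380360e+01]
```

To row units: -60 degrees / 360 = -0.1667.

Emit:
drive_effector:
  ticks: "0,0,0,0,0\n0,0,0,-0.0278,0\n0,0,0,-0.0556,0\n0,0,0,-0.0833,0\n0,0,0,-0.1111,0\n0,0,0,-0.1389,0\n0,0,0,-0.1667,0\n0,0,0,-0.1667,0"

```text
clock: 3.6
tool_pos: [0.5718, 0.0162, 0.0994]
orientation: [179.9, 0.2, 2.3]
force: [-5.1, -5.0, 8.0]
opening: 0.0139
gripper_force: 30.0
```

```bash
python3 g.py 0.5724 0.0165 0.091 62.5
```

```text
dx 0.0006 dy -0.0003 dz 0.0024 turn -60.2 | dist 0.002 yaw 2.3 j6 71 F [-5.1 -5.   8. ] op 0.0139 clk 3.6
```

Emit:
drive_effector:
  ticks: "0,0,0,-0.0278,0\n0,0,0,-0.0556,0\n0,0,0,-0.0833,0\n0,0,0,-0.1111,0\n0,0,0,-0.1389,0\n0,0,0,-0.1694,0\n0,0,0,-0.1694,0\n0,0,0,-0.1694,0"

```text
clock: 4.6
tool_pos: [0.572, 0.0159, 0.0994]
orientation: [-179.9, 0.2, 63.2]
force: [-4.0, -6.2, 5.3]
opening: 0.0135
gripper_force: 30.0
```

```bash
python3 g.py 0.5724 0.0165 0.091 62.5
```

```text
dx 0.0007 dy 0.0001 dz 0.0024 turn 0.7 | dist 0.002 yaw 63.2 j6 132 F [-4.  -6.2  5.3] op 0.0135 clk 4.6
```

Now open and rise, then look.

To row units: -0.15 m / 0.8 = -0.1875, -0.12 m / 0.8 = -0.15.

Emit:
drive_effector:
  ticks: "0,0,0,0,0.04\n0,0,0,0,0.05\n0,0,-0.075,0,0.06\n0,0,-0.15,0,0.088\n0,0,-0.1875,0,0.088\n0,0,-0.1875,0,0.088"

```text
clock: 5.35
tool_pos: [0.5749, 0.0181, 0.2522]
orientation: [179.8, -0.2, 63.2]
force: [0.2, 0.1, -1.0]
opening: 0.0683
gripper_force: 0.0
```

```bash
python3 g.py 0.578 -0.378 0.2 -68.6
```

Create tr.py:
```python
from h import *
import sys
s=snap('top',sys.argv[1]); q=snap('scene',sys.argv[1]+'s')
for S,nm in((s,'top'),(q,'scn')):
    C=cloud(S); h=cv2.cvtColor(S['frame'],cv2.COLOR_RGB2HSV).astype(int)
    ok=(C[...,0]>.3)&(C[...,0]<.85)&(C[...,1]>-.55)&(C[...,1]<.5)
    m=(ok&(abs(h[...,0]-14)<7)&(h[...,1]>160)&(C[...,2]>.03)&(C[...,2]<.12)&(C[...,0]<.66)).astype(np.uint8)
    P=C[m>0]; 
    if len(P):
        zt=np.percentile(P[:,2],90); P=P[P[:,2]>zt-.008]
        print(nm,'bento',len(P),cv2.minAreaRect(P[:,:2].astype(np.float32)*1000),zt.round(4))
    K=C[(np.hypot(C[...,0]-.5724,C[...,1]-.0165)<.036)&(C[...,2]>.09)&(C[...,2]<.107)]
    if len(K)>10: print(nm,'knob',len(K),cv2.minAreaRect(K[:,:2].astype(np.float32)*1000))
    for z0,z1 in((.05,.072),(.085,.1)):
        m=(ok&(C[...,2]>z0)&(C[...,2]<z1)&(h[...,1]<70)).astype(np.uint8); n,l,st,ce=cv2.connectedComponentsWithStats(m)
        for i in range(1,n):
            if 200<st[i,4]<1100 and st[i,2]<45 and st[i,3]<45:
                P=C[l==i];P=P[P[:,2]>np.percentile(P[:,2],90)-.006]; c,r=cv2.minEnclosingCircle(P[:,:2].astype(np.float32)*1000); print(nm,'tin?',np.round(c,1),round(r,1),'z',np.percentile(P[:,2],50).round(3))
```

```bash
python3 tr.py a1
```

```text
dx -0.3522 dy 0.1811 dz 0.0462 turn -48.2 | dist 0.399 yaw 63.2 j6 132 F [ 0.2  0.1 -1. ] op 0.0683 clk 5.3
top bento 194 ((577.2579956054688, -377.068603515625), (64.89974212646484, 108.8917007446289), 21.620010375976562) 0.0563
top tin? [ 569.6 -131.1] 29.4 z 0.064
top tin? [ 456.6 -384.6] 29.8 z 0.064
top tin? [ 435.9 -270.3] 29.9 z 0.064
top tin? [ 434.6 -129.7] 29.5 z 0.064
scn bento 1156 ((539.2225952148438, -207.06590270996094), (78.04534149169922, 468.33514404296875), 13.023258209228516) 0.057
scn knob 138 ((574.1344604492188, 14.796667098999023), (57.566402435302734, 15.574352264404297), 63.36135482788086)
scn tin? [ 436.7 -130.6] 30.1 z 0.064
scn tin? [ 436.8 -270. ] 30.3 z 0.064
scn tin? [ 571.3 -130.7] 30.2 z 0.064
scn tin? [ 457.1 -384.9] 31.4 z 0.064
```

Dial is now on white. Next is the bento, with yaw going 63.2 → -68.6 (turn +131.8).

To row units: -0.352 m / 0.8 = -0.44, 0.181 m / 0.8 = 0.2263, 85 degrees / 360 = 0.2361.

Emit:
drive_effector:
  ticks: "-0.44,0.2263,0,0.2361,0.088\n-0.44,0.2263,0,0.2361,0.088\n-0.44,0.2263,0,0.2361,0.088\n-0.44,0.2263,0,0.2361,0.088\n-0.44,0.2263,0,0.2361,0.088\n-0.44,0.2263,0,0.2361,0.088\n-0.44,0.2263,0,0.2361,0.088\n-0.44,0.2263,0,0.2361,0.088"

```text
clock: 6.45
tool_pos: [0.5753, -0.3802, 0.246]
orientation: [180.0, 0.2, -22.3]
force: [-0.3, 0.1, 0.2]
opening: 0.0879
gripper_force: 0.0
```

```bash
python3 g.py 0.578 -0.378 0.2 -68.6
```

```text
dx 0.0017 dy -0.0030 dz 0.0400 turn 46.3 | dist 0.040 yaw -22.3 j6 85 F [-0.3  0.1  0.2] op 0.0879 clk 6.5
```

To row units: 47 degrees / 360 = 0.1306.

Emit:
drive_effector:
  ticks: "0,0,0,0.1306,0.088\n0,0,0,0.1306,0.088\n0,0,0,0.1306,0.088\n0,0,0,0.1306,0.088\n0,0,0,0.1306,0.088\n0,0,0,0.1306,0.088"

```text
clock: 7.2
tool_pos: [0.576, -0.378, 0.2472]
orientation: [179.9, 0.1, -68.7]
force: [-0.6, -0.4, -0.4]
opening: 0.0877
gripper_force: 0.0
```

```bash
python3 g.py 0.578 -0.378 0.047 -68.6;python3 tr.py a2
```

```text
dx 0.0007 dy -0.0018 dz 0.1942 turn -0.1 | dist 0.194 yaw -68.7 j6 38 F [-0.6 -0.4 -0.4] op 0.0877 clk 7.2
top bento 23 ((555.9646606445312, -144.851806640625), (13.573288917541504, 361.4314880371094), 8.264437675476074) 0.0619
top knob 138 ((572.4202880859375, 16.02332878112793), (57.48755645751953, 13.833902359008789), 63.18241500854492)
top tin? [ 569.7 -130.5] 29.9 z 0.064
top tin? [ 436.5 -266.2] 28.8 z 0.064
top tin? [ 434.4 -129.9] 29.4 z 0.064
scn bento 1164 ((537.0449829101562, -206.7659912109375), (81.36860656738281, 469.6209411621094), 13.392792701721191) 0.0569
scn knob 140 ((574.0440063476562, 14.816335678100586), (57.459144592285156, 15.672281265258789), 64.11871337890625)
scn tin? [ 435.7 -130.9] 30.6 z 0.064
scn tin? [ 437.  -271.4] 30.5 z 0.064
scn tin? [ 570.2 -131.4] 30.8 z 0.064
scn tin? [ 461.9 -390.8] 29.0 z 0.064
```

To row units: 0.194 m / 0.8 = 0.2425, 0.16 m / 0.8 = 0.2.

Emit:
drive_effector:
  ticks: "0.0009,-0.0023,0.075,0,0.088\n0.0009,-0.0023,0.15,0,0.088\n0.0009,-0.0023,0.2,0,0.088\n0.0009,-0.0023,0.2425,0,0.088\n0.0009,-0.0023,0.2425,0,0.088\n0.0009,-0.0023,0.2425,0,0.04\n0.0009,-0.0023,0.2425,0,0.04\n0.0009,-0.0023,0.2425,0,0.04"

```text
clock: 8.3
tool_pos: [0.5787, -0.3788, 0.0569]
orientation: [-179.9, -0.1, -68.8]
force: [-2.3, 0.0, 5.7]
opening: 0.0657
gripper_force: 30.0
```

Emit:
drive_effector:
  ticks: "0,0,0,0,0.04\n0,0,0,0,0.04\n0,0,-0.0625,0,0.04\n0,0,-0.125,0,0.04\n0,0,-0.1875,0,0.04\n0,0,-0.225,0,0.04"

```text
clock: 9.05
tool_pos: [0.5789, -0.3784, 0.2386]
orientation: [-179.8, -0.1, -68.8]
force: [-0.2, 0.6, -2.2]
opening: 0.0655
gripper_force: 30.0
```

Run:
```python
import numpy as np
from g import go
a=np.radians(2.7)
def W(x,y): return .566+x*np.cos(a)-y*np.sin(a), .1523+x*np.sin(a)+y*np.cos(a)
print(W(82,0) if 0 else W(.082,0)); go(*W(.082,0),.077,-87.3)
```

```text
(np.float64(0.6479089697468815), np.float64(0.1561627289581907))
dx -0.4734 dy -0.2578 dz 0.1556 turn 18.5 | dist 0.561 yaw -68.8 j6 38 F [-0.2  0.6 -2.2] op 0.0655 clk 9.1
```

To row units: -0.473 m / 0.8 = -0.5913, -0.258 m / 0.8 = -0.3225, 18.5 degrees / 360 = 0.0514.

Emit:
drive_effector:
  ticks: "-0.5913,-0.3225,0,0.0514,0.04\n-0.5913,-0.3225,0,0.0514,0.04\n-0.5913,-0.3225,0,0.0514,0.04\n-0.5913,-0.3225,0,0.0514,0.04\n-0.5913,-0.3225,0,0.0514,0.04\n-0.5913,-0.3225,0,0.0514,0.04\n-0.5913,-0.3225,0,0.0514,0.04\n-0.5913,-0.3225,0,0.0514,0.04"

```text
clock: 10.05
tool_pos: [0.6422, 0.118, 0.2354]
orientation: [-180.0, 0.0, -87.3]
force: [2.0, 0.1, -1.9]
opening: 0.0657
gripper_force: 30.0
```

Emit:
drive_effector:
  ticks: "0,0,0,0,0.04"

```text
clock: 10.18
tool_pos: [0.6425, 0.1203, 0.2346]
orientation: [-180.0, 0.1, -87.0]
force: [0.4, -0.4, -2.4]
opening: 0.0657
gripper_force: 30.0
```

```bash
python3 g.py .6479 .1562 .082 -87.3
```

```text
dx -0.0355 dy -0.0073 dz 0.1466 turn 0.3 | dist 0.151 yaw -87.0 j6 -25 F [ 0.4 -0.4 -2.4] op 0.0657 clk 10.2
```

To row units: 0.12 m / 0.8 = 0.15, 0.1 m / 0.8 = 0.125, 0.3 degrees / 360 = 0.0008.

Emit:
drive_effector:
  ticks: "-0.0444,-0.0091,0,0.0008,0.04\n-0.0444,-0.0091,0.0625,0.0008,0.04\n-0.0444,-0.0091,0.125,0.0008,0.04\n-0.0444,-0.0091,0.15,0.0008,0.04\n-0.0444,-0.0091,0.15,0.0008,0.04"

```text
clock: 10.8
tool_pos: [0.6469, 0.1505, 0.1132]
orientation: [179.8, -0.1, -87.6]
force: [0.8, -0.3, -2.6]
opening: 0.0658
gripper_force: 30.0
```

```bash
python3 g.py .6479 .1562 .081 -87.3
```

```text
dx -0.0056 dy -0.0013 dz 0.0262 turn -0.3 | dist 0.027 yaw -87.6 j6 -27 F [ 0.8 -0.3 -2.6] op 0.0658 clk 10.8
```

To row units: 0.01 m / 0.8 = 0.0125.

Emit:
drive_effector:
  ticks: "0,0,0.0125,0,0.04\n0,0,0.0125,0,0.04"

```text
clock: 11.05
tool_pos: [0.6481, 0.1515, 0.1054]
orientation: [-180.0, 0.0, -87.6]
force: [-0.3, -0.2, -2.5]
opening: 0.066
gripper_force: 30.0
```

```bash
python3 g.py .6479 .1562 .081 -87.3
```

```text
dx -0.0047 dy 0.0000 dz 0.0184 turn -0.3 | dist 0.019 yaw -87.6 j6 -27 F [-0.3 -0.2 -2.5] op 0.0660 clk 11.1
```

To row units: 0.0185 m / 0.8 = 0.0231, 0.01 m / 0.8 = 0.0125, -0.3 degrees / 360 = -0.0008.

Emit:
drive_effector:
  ticks: "-0.0059,0,0.0125,-0.0008,0.04\n-0.0059,0,0.0231,-0.0008,0.04\n-0.0059,0,0.0231,-0.0008,0.04\n-0.0059,0,0.0231,-0.0008,0.04"

```text
clock: 11.55
tool_pos: [0.6479, 0.1565, 0.0864]
orientation: [-180.0, 0.0, -87.3]
force: [-0.2, 0.8, -1.5]
opening: 0.0658
gripper_force: 30.0
```

```bash
python3 g.py .6479 .1562 .081 -87.3
```

```text
dx 0.0003 dy 0.0000 dz -0.0006 turn 0.0 | dist 0.001 yaw -87.3 j6 -28 F [-0.2  0.8 -1.5] op 0.0658 clk 11.6
```

To row units: -0.15 m / 0.8 = -0.1875, -0.13 m / 0.8 = -0.1625.

Emit:
drive_effector:
  ticks: "0,0,0.0025,0,0.04\n0,0,0.0025,0,0.074\n0,0,0.0025,0,0.074\n0,0,-0.025,0,0.074\n0,0,-0.0875,0,0.076\n0,0,-0.1625,0,0.088\n0,0,-0.1875,0,0.088"

```text
clock: 12.42
tool_pos: [0.6496, 0.1567, 0.2412]
orientation: [-179.7, 0.1, -87.3]
force: [-0.0, -0.0, -1.5]
opening: 0.0864
gripper_force: 0.0
```

```bash
python3 tr.py a3; python3 g.py .5698 -.131 .2
```

```text
top bento 55 ((634.8528442382812, 154.70004272460938), (106.6012191772461, 34.106815338134766), 86.51985931396484) 0.0854
top knob 140 ((572.29736328125, 16.039384841918945), (57.31978988647461, 13.95769214630127), 62.69230651855469)
top tin? [ 569.8 -130.9] 29.6 z 0.064
top tin? [ 460.2 -359.8] 29.8 z 0.064
top tin? [ 435.7 -269.2] 29.9 z 0.064
top tin? [ 434.5 -130. ] 29.5 z 0.064
scn bento 453 ((639.1357421875, 154.41265869140625), (44.46028137207031, 106.18390655517578), 2.6154956817626953) 0.0866
scn knob 142 ((574.7967529296875, 14.902761459350586), (57.705162048339844, 18.352066040039062), 68.94918060302734)
scn tin? [ 435.6 -130.5] 31.1 z 0.064
scn tin? [ 436.7 -269.8] 30.7 z 0.064
scn tin? [ 571.2 -130.6] 30.7 z 0.064
scn tin? [ 462.1 -360.3] 30.4 z 0.064
dx 0.2836 dy 0.0931 dz 0.0341 turn 0.0 | dist 0.300 yaw -87.3 j6 -28 F [-0.8 -0.1  0.5] op 0.0873 clk 12.5
```

View pics/a3s.png

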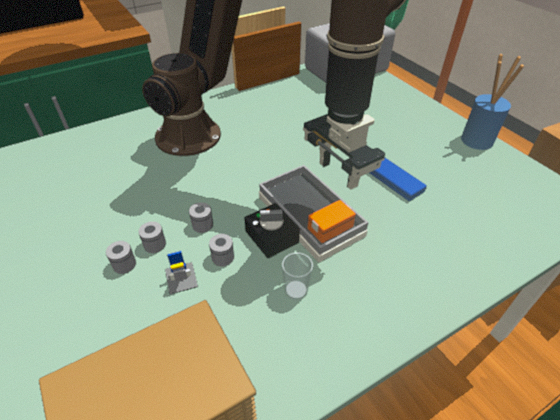

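The scene view shows the bento flat in the far end of the well at (332,217). The knocked tin now sits at (0.461, -0.360). Next I'll pick the tin at (0.570, -0.131).

To row units: 0.284 m / 0.8 = 0.355, 0.093 m / 0.8 = 0.1163, -32.3 degrees / 360 = -0.0897.

Emit:
drive_effector:
  ticks: "0.355,0.1163,0,-0.0897,0.088\n0.355,0.1163,0,-0.0897,0.088\n0.355,0.1163,0,-0.0897,0.088\n0.355,0.1163,0,-0.0897,0.088\n0.355,0.1163,0,-0.0897,0.088\n0.355,0.1163,0,-0.0897,0.088\n0.355,0.1163,0,-0.0897,0.088"

```text
clock: 13.4
tool_pos: [0.5682, -0.1319, 0.2357]
orientation: [180.0, 0.0, -55.0]
force: [-0.0, 0.1, 0.6]
opening: 0.0875
gripper_force: 0.0
```

```bash
python3 g.py .5702 -.131 .049 -55
```

```text
dx 0.0004 dy -0.0021 dz 0.1807 turn -0.0 | dist 0.181 yaw -55.0 j6 29 F [-0.   0.1  0.6] op 0.0875 clk 13.4
```

To row units: 0.181 m / 0.8 = 0.2263, 0.12 m / 0.8 = 0.15.

Emit:
drive_effector:
  ticks: "0.0005,-0.0013,0.075,0,0.088\n0.0005,-0.0013,0.15,0,0.088\n0.0005,-0.0013,0.2263,0,0.088\n0.0005,-0.0013,0.2263,0,0.088\n0.0005,-0.0013,0.2263,0,0.088\n0.0005,-0.0013,0.2263,0,0.04\n0.0005,-0.0013,0.2263,0,0.04\n0.0005,-0.0013,0.2263,0,0.04"

```text
clock: 14.4
tool_pos: [0.57, -0.1315, 0.0568]
orientation: [-179.9, -0.1, -55.0]
force: [-0.3, 0.8, 0.3]
opening: 0.0631
gripper_force: 0.0
```

Emit:
drive_effector:
  ticks: "0,0,0,0,0.04\n0,0,-0.0625,0,0.04\n0,0,-0.125,0,0.04\n0,0,-0.1875,0,0.04\n0,0,-0.1875,0,0.04\n0,0,-0.1875,0,0.04"

```text
clock: 15.15
tool_pos: [0.5688, -0.1314, 0.205]
orientation: [180.0, 0.0, -55.0]
force: [-0.4, -0.4, -1.9]
opening: 0.0596
gripper_force: 30.0
```

Create w.py:
```python
import sys,numpy as np
from g import go
a=np.radians(2.7)
x,y,z,p=map(float,sys.argv[1:])
go(.566+x*np.cos(a)-y*np.sin(a), .1523+x*np.sin(a)+y*np.cos(a),z,p)
```

```bash
python3 w.py -.002 -.04 .079 -38
```

```text
dx -0.2013 dy -0.1373 dz 0.1200 turn -17.0 | dist 0.272 yaw -55.0 j6 29 F [-0.4 -0.4 -1.9] op 0.0596 clk 15.2
```

To row units: -0.201 m / 0.8 = -0.2513, -0.137 m / 0.8 = -0.1713, -17 degrees / 360 = -0.0472.

Emit:
drive_effector:
  ticks: "-0.2513,-0.1713,0,-0.0472,0.04\n-0.2513,-0.1713,0,-0.0472,0.04\n-0.2513,-0.1713,0,-0.0472,0.04\n-0.2513,-0.1713,0,-0.0472,0.04\n-0.2513,-0.1713,0,-0.0472,0.04\n-0.2513,-0.1713,0.0625,-0.0472,0.04\n-0.2513,-0.1713,0.1,-0.0472,0.04\n-0.2513,-0.1713,0.1,-0.0472,0.04"

```text
clock: 16.15
tool_pos: [0.564, 0.1099, 0.122]
orientation: [179.6, 0.2, -38.0]
force: [1.1, 0.4, -0.8]
opening: 0.0597
gripper_force: 30.0
```

```bash
python3 w.py -.002 -.04 .081 -38
```

```text
dx 0.0000 dy -0.0030 dz 0.0350 turn -0.0 | dist 0.035 yaw -38.0 j6 21 F [ 1.1  0.4 -0.8] op 0.0597 clk 16.1
```

To row units: 0.034 m / 0.8 = 0.0425, 0.02 m / 0.8 = 0.025.

Emit:
drive_effector:
  ticks: "0,-0.0025,0.025,0,0.04\n0,-0.0025,0.0425,0,0.04\n0,-0.0025,0.0425,0,0.04\n0,-0.0025,0.0425,0,0.04"

```text
clock: 16.65
tool_pos: [0.5681, 0.1133, 0.0923]
orientation: [-180.0, -0.0, -38.0]
force: [0.3, -1.0, -1.1]
opening: 0.0597
gripper_force: 30.0
```

```bash
python3 w.py -.002 -.04 .081 -38
```

```text
dx -0.0011 dy 0.0022 dz 0.0053 turn 0.0 | dist 0.006 yaw -38.0 j6 21 F [ 0.3 -1.  -1.1] op 0.0597 clk 16.6
```

To row units: 0.0065 m / 0.8 = 0.0081, 0.004 m / 0.8 = 0.005.

Emit:
drive_effector:
  ticks: "-0.0013,0.0025,0.005,0,0.04\n-0.0013,0.0025,0.0081,0,0.04\n-0.0013,0.0025,0.0081,0,0.04\n-0.0013,0.0025,0.0081,0,0.04"

```text
clock: 17.15
tool_pos: [0.5655, 0.1123, 0.0865]
orientation: [-180.0, -0.0, -38.0]
force: [-5.1, -0.1, 11.1]
opening: 0.0595
gripper_force: 30.0
```

```bash
python3 w.py -.002 -.04 .079 -38
```

```text
dx 0.0003 dy -0.0002 dz 0.0015 turn 0.0 | dist 0.002 yaw -38.0 j6 21 F [-5.1 -0.1 11.1] op 0.0595 clk 17.1
```

Emit:
drive_effector:
  ticks: "0,0,-0.0013,0,0.067\n0,0,-0.0013,0,0.067\n0,0,-0.0375,0,0.067\n0,0,-0.1125,0,0.07\n0,0,-0.1625,0,0.088\n0,0,-0.175,0,0.088"

```text
clock: 17.9
tool_pos: [0.5669, 0.1128, 0.2283]
orientation: [-179.7, -0.1, -38.0]
force: [-0.6, 0.3, -0.6]
opening: 0.0838
gripper_force: 0.0
```

```bash
python3 tr.py a4; python3 g.py .435 -.130 .049 -45
```

```text
top bento 14 ((642.9678344726562, 111.11029815673828), (38.66670608520508, 7.779880046844482), 37.79018783569336) 0.0858
top knob 137 ((572.4080200195312, 16.032474517822266), (57.43098449707031, 13.882762908935547), 63.08274841308594)
top tin? [ 460.9 -360.7] 30.3 z 0.064
top tin? [ 435.8 -270.5] 29.9 z 0.064
top tin? [ 434.4 -129.8] 29.6 z 0.064
scn bento 455 ((637.9481811523438, 153.74224853515625), (44.015235900878906, 108.4135513305664), 0.2874464690685272) 0.0864
scn knob 139 ((572.8024291992188, 15.385286331176758), (57.41953659057617, 18.67359161376953), 63.46171569824219)
scn tin? [ 435.7 -130.1] 30.8 z 0.064
scn tin? [ 437.4 -270.7] 30.4 z 0.064
scn tin? [ 461.8 -359.4] 31.4 z 0.064
scn tin? [567.7 114. ] 31.4 z 0.094
dx 0.0461 dy 0.2718 dz 0.1710 turn 7.0 | dist 0.324 yaw -38.0 j6 21 F [-0.4  0.1 -0.7] op 0.0870 clk 18.0
```

To row units: 0.272 m / 0.8 = 0.34, 0.11 m / 0.8 = 0.1375.

Emit:
drive_effector:
  ticks: "0.0575,0.34,0,0,0.088\n0.0575,0.34,0,0,0.088\n0.0575,0.34,0,0,0.088\n0.0575,0.34,0,0,0.088\n0.0575,0.34,0.025,0,0.088\n0.0575,0.34,0.1,0,0.088\n0.0575,0.34,0.1375,0,0.088\n0.0575,0.34,0.1375,0,0.088"

```text
clock: 19.0
tool_pos: [0.4317, -0.1307, 0.1121]
orientation: [179.7, 0.3, -38.0]
force: [-0.3, -0.1, 0.9]
opening: 0.0878
gripper_force: 0.0
```

```bash
python3 g.py .435 -.130 .049 -38
```

```text
dx 0.0021 dy -0.0026 dz 0.0571 turn -0.0 | dist 0.057 yaw -38.0 j6 44 F [-0.3 -0.1  0.9] op 0.0878 clk 19.0
```

To row units: 0.057 m / 0.8 = 0.0713, 0.04 m / 0.8 = 0.05.

Emit:
drive_effector:
  ticks: "0.0013,-0.0013,0.05,0,0.088\n0.0013,-0.0013,0.0713,0,0.088\n0.0013,-0.0013,0.0713,0,0.088\n0.0013,-0.0013,0.0713,0,0.088\n0.0013,-0.0013,0.0713,0,0.04\n0.0013,-0.0013,0.0713,0,0.04\n0.0013,-0.0013,0.0713,0,0.04\n0.0013,-0.0013,0.0713,0,0.04"

```text
clock: 20.0
tool_pos: [0.4358, -0.1303, 0.0583]
orientation: [180.0, -0.0, -38.0]
force: [-1.2, -0.6, 5.7]
opening: 0.0595
gripper_force: 30.0
```

Emit:
drive_effector:
  ticks: "0,0,0,0,0.04\n0,0,-0.0625,0,0.04\n0,0,-0.125,0,0.04\n0,0,-0.1875,0,0.04\n0,0,-0.1875,0,0.04\n0,0,-0.1875,0,0.04"

```text
clock: 20.75
tool_pos: [0.4352, -0.1301, 0.2073]
orientation: [-180.0, 0.1, -38.0]
force: [0.1, 0.1, -1.4]
opening: 0.0593
gripper_force: 30.0
```

```bash
python3 w.py -.002 .04 .081 -38
```

```text
dx -0.0984 dy -0.3320 dz 0.1203 turn -0.0 | dist 0.367 yaw -38.0 j6 44 F [ 0.1  0.1 -1.4] op 0.0593 clk 20.8
```

Careful with the scale: shifts go in shares of 0.8 m and turns go in shares of 360 degrees. That gives: -0.332 m / 0.8 = -0.415, -0.098 m / 0.8 = -0.1225.

Emit:
drive_effector:
  ticks: "-0.1225,-0.415,0,0,0.04\n-0.1225,-0.415,0,0,0.04\n-0.1225,-0.415,0,0,0.04\n-0.1225,-0.415,0,0,0.04\n-0.1225,-0.415,0,0,0.04\n-0.1225,-0.415,0,0,0.04\n-0.1225,-0.415,0.0625,0,0.04\n-0.1225,-0.415,0.1,0,0.04"

```text
clock: 21.75
tool_pos: [0.5608, 0.1913, 0.1233]
orientation: [179.7, 0.1, -38.0]
force: [-0.1, -0.1, -1.3]
opening: 0.0594
gripper_force: 30.0
```

Emit:
drive_effector:
  ticks: "0,0,0,0,0.04\n0,0,0,0,0.04"

```text
clock: 22.0
tool_pos: [0.5633, 0.1918, 0.1282]
orientation: [180.0, -0.0, -38.0]
force: [-0.4, 0.1, -1.1]
opening: 0.0596
gripper_force: 30.0
```

```bash
python3 w.py -.002 .04 .082 -38
```

```text
dx -0.0011 dy 0.0004 dz 0.0402 turn 0.0 | dist 0.040 yaw -38.0 j6 14 F [-0.4  0.1 -1.1] op 0.0596 clk 22.0
```

To row units: 0.0405 m / 0.8 = 0.0506, 0.035 m / 0.8 = 0.0438.

Emit:
drive_effector:
  ticks: "-0.0013,0,0.025,0,0.04\n-0.0013,0,0.0438,0,0.04\n-0.0013,0,0.0506,0,0.04\n-0.0013,0,0.0506,0,0.04\n-0.0013,0,0.0506,0,0.04"

```text
clock: 22.62
tool_pos: [0.5626, 0.1925, 0.0884]
orientation: [-179.9, -0.0, -38.0]
force: [-0.8, -0.2, 3.8]
opening: 0.0594
gripper_force: 30.0
```

```bash
python3 w.py -.002 .04 .082 -38
```

```text
dx -0.0001 dy 0.0006 dz 0.0004 turn 0.0 | dist 0.001 yaw -38.0 j6 14 F [-0.8 -0.2  3.8] op 0.0594 clk 22.6
```

Floor contact. I'll release and go to the third tin at (0.436, -0.270).

To row units: -0.14 m / 0.8 = -0.175, -0.13 m / 0.8 = -0.1625.

Emit:
drive_effector:
  ticks: "0,0,0,0,0.067\n0,0,0,0,0.067\n0,0,-0.0375,0,0.067\n0,0,-0.1125,0,0.07\n0,0,-0.1625,0,0.088\n0,0,-0.175,0,0.088"

```text
clock: 23.38
tool_pos: [0.5634, 0.1931, 0.2309]
orientation: [-179.7, -0.1, -38.0]
force: [-0.6, -0.5, 0.3]
opening: 0.0841
gripper_force: 0.0
```

```bash
python3 tr.py a5; python3 g.py .4363 -.2705 .2 -38
```

```text
top bento 407 ((636.4021606445312, 155.962158203125), (45.20183181762695, 108.37120819091797), 0.5736700296401978) 0.0866
top knob 139 ((572.3386840820312, 16.062850952148438), (57.33399963378906, 13.896187782287598), 62.76982879638672)
top tin? [ 461.2 -361. ] 30.3 z 0.064
top tin? [ 435.6 -270.5] 29.9 z 0.064
top tin? [565.  112.4] 29.3 z 0.094
scn bento 445 ((638.5604248046875, 154.234130859375), (42.79667663574219, 107.43992614746094), 0.6504114270210266) 0.0865
scn knob 142 ((573.1783447265625, 15.305534362792969), (57.60719299316406, 18.431055068969727), 63.28335952758789)
scn tin? [ 437.1 -270.3] 30.6 z 0.064
scn tin? [ 460.9 -360.2] 30.3 z 0.064
scn tin? [563.  194.5] 31.4 z 0.094
scn tin? [566.3 112. ] 30.4 z 0.094
dx 0.1856 dy 0.4427 dz 0.0226 turn 0.0 | dist 0.481 yaw -38.0 j6 14 F [ 0.9 -0.5  0. ] op 0.0867 clk 23.5
```

To row units: 0.443 m / 0.8 = 0.5538, 0.185 m / 0.8 = 0.2313.

Emit:
drive_effector:
  ticks: "0.2313,0.5538,0,0,0.088\n0.2313,0.5538,0,0,0.088\n0.2313,0.5538,0,0,0.088\n0.2313,0.5538,0,0,0.088\n0.2313,0.5538,0,0,0.088\n0.2313,0.5538,0,0,0.088\n0.2313,0.5538,0,0,0.088\n0.2313,0.5538,0,0,0.088"

```text
clock: 24.48
tool_pos: [0.4335, -0.2725, 0.2258]
orientation: [179.9, 0.1, -38.1]
force: [0.6, 0.8, -0.8]
opening: 0.0876
gripper_force: 0.0
```

Emit:
drive_effector:
  ticks: "0,0,0.0625,0,0.088\n0,0,0.125,0,0.088\n0,0,0.125,0,0.088"

```text
clock: 24.85
tool_pos: [0.4316, -0.2699, 0.1232]
orientation: [179.8, 0.5, -38.1]
force: [-0.5, 0.6, 0.4]
opening: 0.0881
gripper_force: 0.0
```

```bash
python3 g.py .4363 -.2705 .05 -38
```

```text
dx 0.0040 dy -0.0024 dz 0.0672 turn -0.1 | dist 0.067 yaw -38.1 j6 62 F [-0.5  0.6  0.4] op 0.0881 clk 24.9
```

To row units: 0.067 m / 0.8 = 0.0838, 0.04 m / 0.8 = 0.05.

Emit:
drive_effector:
  ticks: "0.0025,0,0.05,0,0.088\n0.0025,0,0.0838,0,0.088\n0.0025,0,0.0838,0,0.088\n0.0025,0,0.0838,0,0.088\n0.0025,0,0.0838,0,0.04\n0.0025,0,0.0838,0,0.04\n0.0025,0,0.0838,0,0.04\n0.0025,0,0.0838,0,0.04"

```text
clock: 25.85
tool_pos: [0.437, -0.272, 0.061]
orientation: [180.0, -0.0, -38.0]
force: [-1.3, 0.3, 4.4]
opening: 0.0596
gripper_force: 30.0
```

Emit:
drive_effector:
  ticks: "0,0,0,0,0.04\n0,0,-0.0625,0,0.04\n0,0,-0.125,0,0.04\n0,0,-0.1875,0,0.04\n0,0,-0.1875,0,0.04\n0,0,-0.1875,0,0.04"

```text
clock: 26.6
tool_pos: [0.4362, -0.2714, 0.2097]
orientation: [-180.0, 0.1, -38.0]
force: [0.9, 0.6, -3.4]
opening: 0.0595
gripper_force: 30.0
```

```bash
python3 w.py -.070 -.04 .081 -38
```

```text
dx -0.1856 dy -0.3378 dz 0.1227 turn -0.0 | dist 0.405 yaw -38.0 j6 62 F [ 0.9  0.6 -3.4] op 0.0595 clk 26.6
```

To row units: -0.338 m / 0.8 = -0.4225, -0.185 m / 0.8 = -0.2313.

Emit:
drive_effector:
  ticks: "-0.2313,-0.4225,0,0,0.04\n-0.2313,-0.4225,0,0,0.04\n-0.2313,-0.4225,0,0,0.04\n-0.2313,-0.4225,0,0,0.04\n-0.2313,-0.4225,0,0,0.04\n-0.2313,-0.4225,0,0,0.04\n-0.2313,-0.4225,0,0,0.04\n-0.2313,-0.4225,0.0625,0,0.04"

```text
clock: 27.6
tool_pos: [0.5008, 0.1104, 0.1612]
orientation: [-179.8, -0.1, -37.8]
force: [1.5, 0.5, -3.0]
opening: 0.0597
gripper_force: 30.0
```

Emit:
drive_effector:
  ticks: "0,0,0.025,0,0.04\n0,0,0.025,0,0.04\n0,0,0.025,0,0.04"

```text
clock: 27.98
tool_pos: [0.4994, 0.1081, 0.1408]
orientation: [180.0, -0.0, -38.0]
force: [0.8, 0.4, -2.4]
opening: 0.0592
gripper_force: 30.0
```

```bash
python3 w.py -.070 -.04 .0845 -38
```

```text
dx -0.0017 dy 0.0001 dz 0.0503 turn -0.0 | dist 0.050 yaw -38.0 j6 18 F [ 0.8  0.4 -2.4] op 0.0592 clk 28.0
```

To row units: 0.0505 m / 0.8 = 0.0631, 0.045 m / 0.8 = 0.0563.

Emit:
drive_effector:
  ticks: "-0.0021,0,0.025,0,0.04\n-0.0021,0,0.0438,0,0.04\n-0.0021,0,0.0563,0,0.04\n-0.0021,0,0.0631,0,0.04\n-0.0021,0,0.0631,0,0.04\n-0.0021,0,0.0631,0,0.04"

```text
clock: 28.72
tool_pos: [0.498, 0.1093, 0.0907]
orientation: [180.0, -0.0, -38.0]
force: [-1.8, -1.7, 7.1]
opening: 0.0596
gripper_force: 30.0
```

```bash
python3 w.py -.070 -.04 .0845 -38
```

```text
dx 0.0002 dy 0.0002 dz 0.0002 turn 0.0 | dist 0.000 yaw -38.0 j6 18 F [-1.8 -1.7  7.1] op 0.0596 clk 28.7
```

To row units: -0.14 m / 0.8 = -0.175, -0.13 m / 0.8 = -0.1625.

Emit:
drive_effector:
  ticks: "0,0,0,0,0.067\n0,0,0,0,0.067\n0,0,-0.0375,0,0.067\n0,0,-0.1125,0,0.07\n0,0,-0.1625,0,0.088\n0,0,-0.175,0,0.088"

```text
clock: 29.48
tool_pos: [0.4991, 0.1102, 0.2331]
orientation: [-179.7, -0.1, -38.0]
force: [-0.2, 0.5, -0.3]
opening: 0.0841
gripper_force: 0.0
```

```bash
python3 tr.py a6; python3 g.py .461 -.3605 .2 -70
```

```text
top bento 61 ((632.5646362304688, 155.20571899414062), (106.89990997314453, 42.00593566894531), 87.60724639892578) 0.085
top knob 137 ((572.278564453125, 16.068784713745117), (57.269020080566406, 13.89643383026123), 62.5651741027832)
top tin? [ 460.6 -360.3] 29.9 z 0.064
top tin? [565.  112.8] 29.6 z 0.094
scn bento 453 ((637.9815063476562, 155.0738983154297), (44.82295608520508, 109.40020751953125), 0.8678503036499023) 0.0866
scn knob 143 ((574.7764892578125, 14.526939392089844), (57.46904754638672, 15.271523475646973), 64.79867553710938)
scn tin? [ 462.7 -362.3] 31.8 z 0.064
scn tin? [532.9 116.4] 64.6 z 0.094
scn tin? [562.3 193.2] 30.8 z 0.094
dx 0.2601 dy 0.3935 dz 0.0250 turn 32.0 | dist 0.472 yaw -38.0 j6 18 F [-0.3  0.6 -0.3] op 0.0870 clk 29.6
```

To row units: 0.393 m / 0.8 = 0.4913, 0.26 m / 0.8 = 0.325.

Emit:
drive_effector:
  ticks: "0.325,0.4913,0,0,0.088\n0.325,0.4913,0,0,0.088\n0.325,0.4913,0,0,0.088\n0.325,0.4913,0,0,0.088\n0.325,0.4913,0,0,0.088\n0.325,0.4913,0,0,0.088\n0.325,0.4913,0,0,0.088\n0.325,0.4913,0,0,0.088"

```text
clock: 30.58
tool_pos: [0.4594, -0.3627, 0.2275]
orientation: [179.9, 0.2, -38.1]
force: [1.2, 2.5, -0.3]
opening: 0.0876
gripper_force: 0.0
```

Emit:
drive_effector:
  ticks: "0,0,0.0625,0,0.088\n0,0,0.125,0,0.088\n0,0,0.125,0,0.088\n0,0,0.125,0,0.088"

```text
clock: 31.08
tool_pos: [0.4614, -0.3606, 0.1308]
orientation: [180.0, -0.0, -37.9]
force: [0.0, 0.1, 1.0]
opening: 0.0876
gripper_force: 0.0
```

```bash
python3 g.py .461 -.3605 .05 -38
```

```text
dx -0.0004 dy 0.0002 dz 0.0748 turn 0.1 | dist 0.075 yaw -37.9 j6 71 F [0.  0.1 1. ] op 0.0876 clk 31.1
```

To row units: 0.075 m / 0.8 = 0.0938, 0.05 m / 0.8 = 0.0625.

Emit:
drive_effector:
  ticks: "0,0,0.0625,0,0.088\n0,0,0.0938,0,0.088\n0,0,0.0938,0,0.088\n0,0,0.0938,0,0.088\n0,0,0.0938,0,0.04\n0,0,0.0938,0,0.04\n0,0,0.0938,0,0.04\n0,0,0.0938,0,0.04"

```text
clock: 32.08
tool_pos: [0.4609, -0.3605, 0.0555]
orientation: [180.0, -0.0, -38.0]
force: [-1.9, 0.5, 4.4]
opening: 0.0598
gripper_force: 30.0
```

Emit:
drive_effector:
  ticks: "0,0,0,0,0.04\n0,0,-0.0625,0,0.04\n0,0,-0.125,0,0.04\n0,0,-0.1875,0,0.04\n0,0,-0.1875,0,0.04\n0,0,-0.1875,0,0.04"

```text
clock: 32.83
tool_pos: [0.4603, -0.3598, 0.2042]
orientation: [-180.0, 0.1, -38.0]
force: [0.0, -0.0, -2.8]
opening: 0.0597
gripper_force: 30.0
```

```bash
python3 w.py -.070 .04 .081 -38
```

```text
dx -0.3112 dy -0.4533 dz 0.1172 turn -0.0 | dist 0.562 yaw -38.0 j6 71 F [ 0.  -0.  -2.8] op 0.0597 clk 32.8
```

Emit:
drive_effector:
  ticks: "-0.3888,-0.5663,0,0,0.04\n-0.3888,-0.5663,0,0,0.04\n-0.3888,-0.5663,0,0,0.04\n-0.3888,-0.5663,0,0,0.04\n-0.3888,-0.5663,0,0,0.04\n-0.3888,-0.5663,0,0,0.04\n-0.3888,-0.5663,0,0,0.04\n-0.3888,-0.5663,0,0,0.04"

```text
clock: 33.83
tool_pos: [0.4903, 0.1404, 0.2034]
orientation: [179.8, 0.1, -38.0]
force: [1.4, -0.8, -1.6]
opening: 0.0594
gripper_force: 30.0
```

```bash
python3 w.py -.070 .04 .0795 -38
```

```text
dx -0.0268 dy -0.0406 dz 0.1179 turn 0.0 | dist 0.128 yaw -38.0 j6 14 F [ 1.4 -0.8 -1.6] op 0.0594 clk 33.8
```

Emit:
drive_effector:
  ticks: "0,0,0,0,0.04\n0,0,0,0,0.04"

```text
clock: 34.08
tool_pos: [0.4905, 0.1386, 0.2033]
orientation: [179.8, 0.1, -37.9]
force: [0.0, 0.0, -1.9]
opening: 0.0594
gripper_force: 30.0
```

```bash
python3 w.py -.070 .04 .0795 -38
```

```text
dx -0.0280 dy -0.0420 dz 0.1178 turn 0.1 | dist 0.128 yaw -37.9 j6 14 F [ 0.   0.  -1.9] op 0.0594 clk 34.1
```

To row units: 0.065 m / 0.8 = 0.0813, -0.042 m / 0.8 = -0.0525.

Emit:
drive_effector:
  ticks: "-0.035,-0.0525,0,0,0.04\n-0.035,-0.0525,0,0,0.04\n-0.035,-0.0525,0.05,0,0.04\n-0.035,-0.0525,0.0813,0,0.04\n-0.035,-0.0525,0.0813,0,0.04\n-0.035,-0.0525,0.0813,0,0.04"

```text
clock: 34.83
tool_pos: [0.4958, 0.1884, 0.1409]
orientation: [-180.0, -0.0, -38.0]
force: [0.2, -0.5, -2.3]
opening: 0.0595
gripper_force: 30.0
```

```bash
python3 w.py -.070 .04 .0795 -38
```

```text
dx -0.0016 dy 0.0005 dz 0.0554 turn -0.0 | dist 0.055 yaw -38.0 j6 10 F [ 0.2 -0.5 -2.3] op 0.0595 clk 34.8
```

To row units: 0.0555 m / 0.8 = 0.0694, 0.05 m / 0.8 = 0.0625.

Emit:
drive_effector:
  ticks: "-0.002,0,0.025,0,0.04\n-0.002,0,0.05,0,0.04\n-0.002,0,0.0625,0,0.04\n-0.002,0,0.0694,0,0.04\n-0.002,0,0.0694,0,0.04\n-0.002,0,0.0694,0,0.04"

```text
clock: 35.58
tool_pos: [0.4945, 0.1904, 0.0853]
orientation: [-179.9, -0.0, -38.0]
force: [0.5, -1.0, 1.6]
opening: 0.0597
gripper_force: 30.0
```

```bash
python3 w.py -.070 .04 .0795 -38
```

```text
dx 0.0006 dy 0.0013 dz -0.0002 turn 0.0 | dist 0.002 yaw -38.0 j6 10 F [ 0.5 -1.   1.6] op 0.0597 clk 35.6
```

To row units: -0.14 m / 0.8 = -0.175, -0.09 m / 0.8 = -0.1125.

Emit:
drive_effector:
  ticks: "0,0,0,0,0.067\n0,0,0,0,0.067\n0,0,-0.0375,0,0.067\n0,0,-0.1125,0,0.07\n0,0,-0.175,0,0.07\n0,0,-0.175,0,0.07"

```text
clock: 36.33
tool_pos: [0.496, 0.1913, 0.2291]
orientation: [-179.5, -0.1, -38.0]
force: [-0.3, 1.3, -1.0]
opening: 0.0697
gripper_force: 0.0
```

```bash
python3 tr.py a7; python3 g.py .5861 -.2527 .2 -101.5
```

```text
top bento 64 ((631.7067260742188, 155.26588439941406), (107.29839324951172, 41.85578918457031), 86.67766571044922) 0.0842
top knob 137 ((572.4288940429688, 16.04340362548828), (57.57125473022461, 13.875259399414062), 63.08530807495117)
top tin? [564.8 112.7] 29.5 z 0.094
top tin? [561.2 193.7] 29.9 z 0.094
top tin? [496.4 111. ] 29.9 z 0.094
scn bento 458 ((638.8173828125, 153.61935424804688), (42.21196365356445, 108.06795501708984), 0.30011656880378723) 0.0865
scn knob 143 ((574.1679077148438, 14.672857284545898), (57.65384292602539, 17.444080352783203), 65.87163543701172)
scn tin? [530.5 194.9] 62.4 z 0.094
scn tin? [532.5 111.6] 64.6 z 0.094
dx 0.3453 dy 0.2921 dz 0.0188 turn 63.5 | dist 0.453 yaw -38.0 j6 10 F [-0.5 -0.1 -1. ] op 0.0702 clk 36.4
```

View pics/a7s.png

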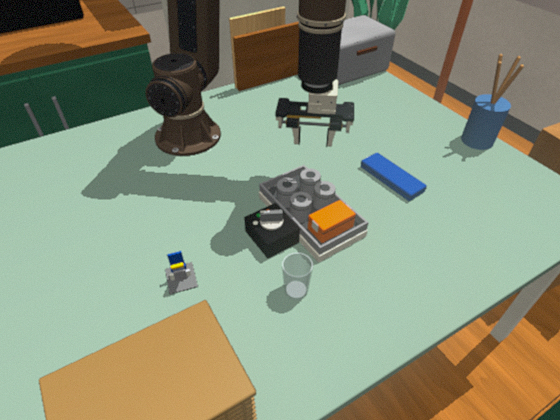

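All four tins stand in the well around (305,188) beside the bento at (332,217), and the clip is still on its dock at (178,264). Next is the clip.

To row units: 0.345 m / 0.8 = 0.4313, 0.292 m / 0.8 = 0.365, 63.5 degrees / 360 = 0.1764.

Emit:
drive_effector:
  ticks: "0.4313,0.365,0,0.1764,0.07\n0.4313,0.365,0,0.1764,0.07\n0.4313,0.365,0,0.1764,0.07\n0.4313,0.365,0,0.1764,0.07\n0.4313,0.365,0,0.1764,0.07\n0.4313,0.365,0,0.1764,0.07\n0.4313,0.365,0,0.1764,0.07\n0.4313,0.365,0,0.1764,0.07"

```text
clock: 37.42
tool_pos: [0.5853, -0.2557, 0.2216]
orientation: [179.8, -0.0, -101.7]
force: [-0.6, 0.9, -0.2]
opening: 0.0698
gripper_force: 0.0
```

Emit:
drive_effector:
  ticks: "0,0,0,0,0.07\n0,0,0,0,0.07"

```text
clock: 37.67
tool_pos: [0.5858, -0.2514, 0.2237]
orientation: [179.9, 0.0, -101.4]
force: [0.9, 0.5, 0.8]
opening: 0.0701
gripper_force: 0.0
```

```bash
python3 g.py .5861 -.2527 .085 -101.5
```

Run:
```python
from h import *
s=snap('scene','a8s')
a=s['frame'][:,:,::-1]
cv2.imwrite('pics/a8c.png',cv2.resize(a[160:310,100:300],(800,600),interpolation=cv2.INTER_CUBIC))
```

```text
dx 0.0012 dy -0.0006 dz 0.1327 turn 0.1 | dist 0.133 yaw -101.4 j6 -6 F [0.9 0.5 0.8] op 0.0701 clk 37.7
```

To row units: 0.13 m / 0.8 = 0.1625, 0.12 m / 0.8 = 0.15.

Emit:
drive_effector:
  ticks: "0.0013,0,0.0625,0,0.07\n0.0013,0,0.125,0,0.07\n0.0013,0,0.15,0,0.06\n0.0013,0,0.1625,0,0.054\n0.0013,0,0.1625,0,0.050\n0.0013,0,0.1625,0,0.050"

```text
clock: 38.48
tool_pos: [0.5869, -0.2532, 0.096]
orientation: [-179.9, -0.0, -101.4]
force: [0.5, 0.8, 0.6]
opening: 0.0505
gripper_force: 0.0
```

```bash
python3 g.py .5861 -.2527 .085 -101.5
```

```text
dx -0.0003 dy 0.0009 dz 0.0050 turn 0.1 | dist 0.005 yaw -101.4 j6 -6 F [0.5 0.8 0.6] op 0.0505 clk 38.5
```

To row units: 0.006 m / 0.8 = 0.0075, 0.004 m / 0.8 = 0.005.

Emit:
drive_effector:
  ticks: "0,0.0013,0.005,0,0.046\n0,0.0013,0.005,0,0.042\n0,0.0025,0.005,0,0.038\n0,0.005,0.005,0,0.034\n0,0.0075,0.005,0,0.030"

```text
clock: 39.1
tool_pos: [0.5822, -0.2527, 0.0923]
orientation: [-179.7, -0.0, -101.4]
force: [1.9, -1.0, 6.6]
opening: 0.0315
gripper_force: 17.5
```

```bash
python3 g.py .5861 -.2527 .085 -101.5
```

Run:
```python
from h import *
s=snap('scene','a9s')
a=s['frame'][:,:,::-1]
cv2.imwrite('pics/a9c.png',cv2.resize(a[200:300,130:250],(720,600),interpolation=cv2.INTER_CUBIC))
```

```text
dx -0.0008 dy -0.0038 dz 0.0013 turn 0.1 | dist 0.004 yaw -101.4 j6 -6 F [ 1.9 -1.   6.6] op 0.0315 clk 39.1
```

View pics/a9c.png

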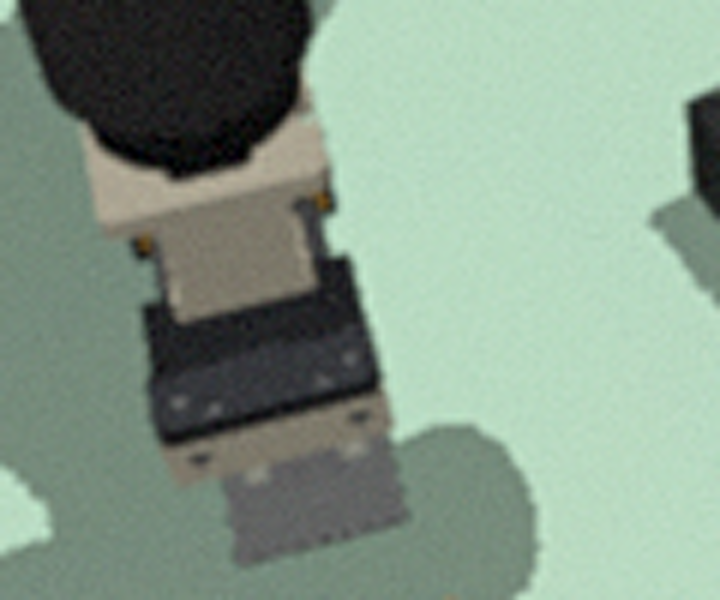

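The gripper hides the clip in this view (dock foot at about (180,283) in the full frame). The pinch force is rising evenly, so I'll continue.

To row units: 0.006 m / 0.8 = 0.0075, 0.005 m / 0.8 = 0.0063.

Emit:
drive_effector:
  ticks: "0,0.0013,0,0,0.028\n0,0.0038,0,0,0.024\n0,0.0063,0,0,0.020\n0,0.0075,0,0,0.016\n0,0.0075,0,0,0.010\n0,0.0075,0,0,0.0\n0,0.0075,0,0,0\n0,0.0075,0,0,0"

```text
clock: 40.15
tool_pos: [0.5745, -0.2513, 0.0922]
orientation: [-179.9, -0.0, -101.5]
force: [-2.1, 0.9, 11.7]
opening: 0.0211
gripper_force: 28.9
```

```bash
python3 g.py .5753 -.2505 .085 -101.5
```

```text
dx -0.0009 dy -0.0006 dz 0.0012 turn 0.0 | dist 0.002 yaw -101.5 j6 -6 F [-2.1  0.9 11.7] op 0.0211 clk 40.1
```

To row units: -0.15 m / 0.8 = -0.1875, -0.13 m / 0.8 = -0.1625.

Emit:
drive_effector:
  ticks: "0,0,-0.0125,0,0\n0,0,-0.025,0,0\n0,0,-0.05,0,0\n0,0,-0.1,0,0\n0,0,-0.1625,0,0\n0,0,-0.1875,0,0\n0,0,-0.1875,0,0"

```text
clock: 41.02
tool_pos: [0.5749, -0.2511, 0.2428]
orientation: [-179.8, 0.0, -101.5]
force: [-0.2, -0.8, -1.2]
opening: 0.0172
gripper_force: 30.0
```

```bash
python3 g.py .5753 -.2505 .085 -101.5
```

Run:
```python
from h import *
s=snap('scene','b1s');t=snap('top','b1t')
a=s['frame'][:,:,::-1];b=t['frame'][:,:,::-1]
im=np.hstack([cv2.resize(a[130:290,130:250],(400,533),interpolation=cv2.INTER_CUBIC),cv2.resize(b[170:280,350:432],(398,533),interpolation=cv2.INTER_CUBIC)])
cv2.imwrite('pics/b1c.png',im)
```

```text
dx -0.0007 dy -0.0003 dz 0.1518 turn 0.0 | dist 0.152 yaw -101.5 j6 -6 F [-0.2 -0.8 -1.2] op 0.0172 clk 41.0
```

View pics/b1c.png

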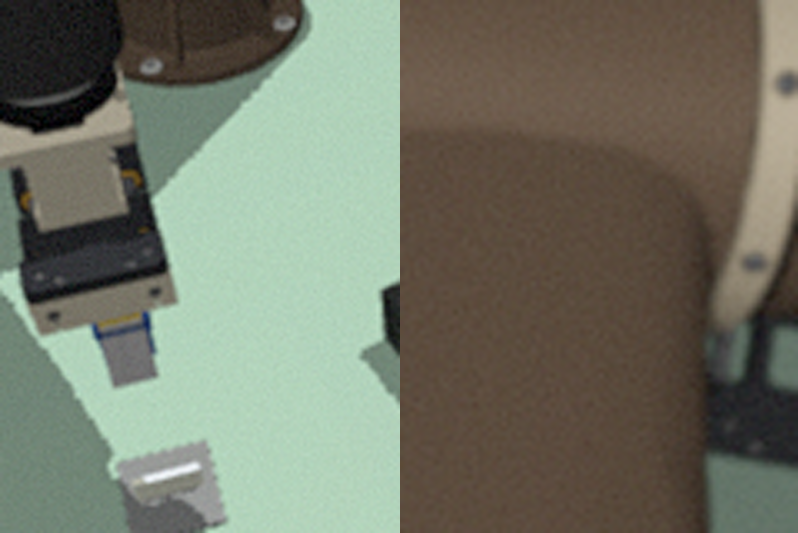

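The scene crop shows the clip hanging straight in the gripper with its jaw around pixel (170,240), and the dock fin empty. I'll measure the clip's position in the hand.

Run:
```python
from h import *
s=dict(np.load('pics/b1s.npz')); D=cloud(s)
for v in range(222,252,2):
    print(v,[tuple((D[v,u]*1000).round().astype(int)) if D[v,u,2]>.1 else '-' for u in range(158,180,3)])
```

```text
222 [(np.int64(661), np.int64(-275), np.int64(299)), (np.int64(1224), np.int64(-348), np.int64(849)), (np.int64(661), np.int64(-264), np.int64(293)), (np.int64(664), np.int64(-260), np.int64(293)), (np.int64(1224), np.int64(-348), np.int64(849)), (np.int64(665), np.int64(-249), np.int64(289)), (np.int64(668), np.int64(-244), np.int64(289)), (np.int64(667), np.int64(-239), np.int64(285))]
224 [(np.int64(662), np.int64(-276), np.int64(295)), (np.int64(662), np.int64(-271), np.int64(292)), (np.int64(662), np.int64(-266), np.int64(289)), (np.int64(663), np.int64(-260), np.int64(288)), (np.int64(668), np.int64(-256), np.int64(290)), (np.int64(580), np.int64(-235), np.int64(197)), '-', '-']
226 [(np.int64(660), np.int64(-277), np.int64(288)), (np.int64(662), np.int64(-272), np.int64(287)), (np.int64(597), np.int64(-257), np.int64(219)), (np.int64(579), np.int64(-249), np.int64(198)), (np.int64(582), np.int64(-243), np.int64(197)), (np.int64(582), np.int64(-237), np.int64(194)), '-', '-']
228 [(np.int64(577), np.int64(-268), np.int64(199)), (np.int64(578), np.int64(-262), np.int64(198)), (n
[... 1886 characters left out ...]
64(602), np.int64(-242), np.int64(169)), '-']
242 ['-', '-', (np.int64(593), np.int64(-266), np.int64(169)), (np.int64(597), np.int64(-261), np.int64(169)), (np.int64(600), np.int64(-255), np.int64(169)), (np.int64(602), np.int64(-249), np.int64(168)), (np.int64(604), np.int64(-243), np.int64(165)), '-']
244 ['-', '-', (np.int64(597), np.int64(-268), np.int64(167)), (np.int64(599), np.int64(-262), np.int64(165)), (np.int64(601), np.int64(-257), np.int64(164)), (np.int64(603), np.int64(-251), np.int64(163)), '-', '-']
246 ['-', '-', (np.int64(597), np.int64(-269), np.int64(161)), '-', '-', '-', '-', '-']
248 ['-', '-', '-', '-', '-', '-', '-', '-']
250 ['-', '-', '-', '-', '-', '-', '-', '-']
```

```bash
python3 w.py -.1534 0 .2 -87.3
```

```text
dx -0.3558 dy 0.2366 dz 0.0338 turn -14.2 | dist 0.429 yaw -101.5 j6 -6 F [-0.6  0.  -1. ] op 0.0176 clk 41.1
```

To row units: -0.356 m / 0.8 = -0.445, 0.237 m / 0.8 = 0.2963, -14.2 degrees / 360 = -0.0394.

Emit:
drive_effector:
  ticks: "-0.445,0.2963,0,-0.0394,0\n-0.445,0.2963,0,-0.0394,0\n-0.445,0.2963,0,-0.0394,0\n-0.445,0.2963,0,-0.0394,0\n-0.445,0.2963,0,-0.0394,0\n-0.445,0.2963,0,-0.0394,0\n-0.445,0.2963,0,-0.0394,0\n-0.445,0.2963,0,-0.0394,0"

```text
clock: 42.12
tool_pos: [0.4112, 0.1475, 0.2395]
orientation: [179.9, -0.0, -87.0]
force: [0.3, -0.6, -0.9]
opening: 0.0173
gripper_force: 30.0
```

Emit:
drive_effector:
  ticks: "0,0,0.025,0,0\n0,0,0.05,0,0\n0,0,0.05,0,0\n0,0,0.05,0,0"

```text
clock: 42.62
tool_pos: [0.4131, 0.1446, 0.2007]
orientation: [180.0, -0.0, -87.3]
force: [0.6, 0.2, -0.4]
opening: 0.0181
gripper_force: 30.0
```

```bash
python3 w.py -.1534 0 .118 -87.3
```

```text
dx -0.0005 dy 0.0003 dz 0.0767 turn -0.0 | dist 0.077 yaw -87.3 j6 -43 F [ 0.6  0.2 -0.4] op 0.0181 clk 42.6
```

Down partway: the clip bottom should reach about 0.062, just above the rim. Then I'll check.

To row units: 0.045 m / 0.8 = 0.0563, 0.04 m / 0.8 = 0.05.

Emit:
drive_effector:
  ticks: "0,0,0.025,0,0\n0,0,0.05,0,0\n0,0,0.0563,0,0\n0,0,0.0563,0,0\n0,0,0.0563,0,0"

```text
clock: 43.25
tool_pos: [0.4134, 0.1454, 0.1565]
orientation: [-179.9, 0.0, -87.3]
force: [-0.6, -0.8, -1.4]
opening: 0.0175
gripper_force: 30.0
```

```bash
python3 w.py -.1534 0 .118 -87.3
```

Run:
```python
from h import *
s=snap('scene','b2s'); a=s['frame'][:,:,::-1]
cv2.imwrite('pics/b2c.png',cv2.resize(a[130:230,220:340],(720,600),interpolation=cv2.INTER_CUBIC))
```

```text
dx 0.0003 dy 0.0006 dz 0.0325 turn 0.0 | dist 0.032 yaw -87.3 j6 -43 F [-0.6 -0.8 -1.4] op 0.0175 clk 43.2
```

View pics/b2c.png

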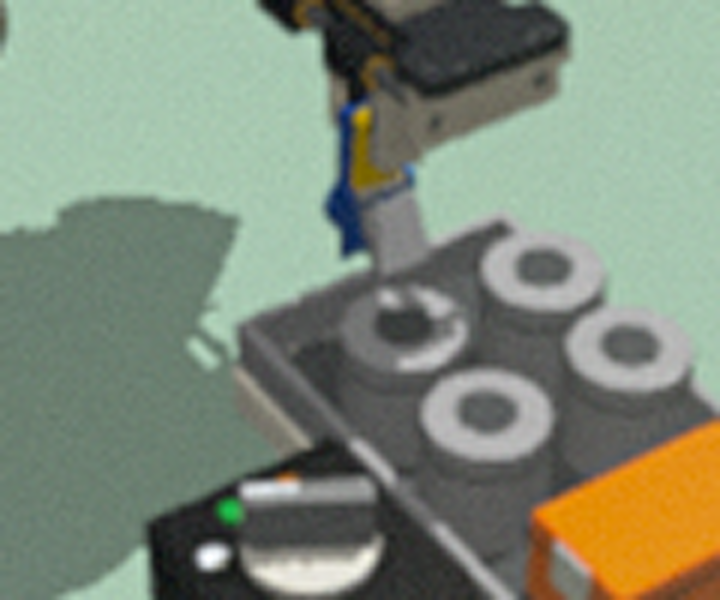

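The view shows the blue plate just outside the front rim (bottom near (279,172)), with the steel jaw inside and clear of the tin. I'll check the height, then lower.

Run:
```python
from h import *
s=dict(np.load('pics/b2s.npz')); D=cloud(s)
for v in range(160,176,2): print(v,[(D[v,u]*1000).round().astype(int).tolist() for u in (276,277,278,279,280,282,285,288)])
```

```text
160 [[399, 133, 106], [409, 130, 113], [413, 132, 115], [416, 133, 117], [419, 134, 118], [418, 142, 115], [417, 153, 110], [419, 162, 107]]
162 [[403, 131, 101], [416, 126, 112], [415, 130, 110], [421, 130, 114], [419, 135, 111], [421, 140, 110], [421, 150, 106], [421, 161, 101]]
164 [[409, 127, 100], [410, 129, 100], [421, 127, 108], [419, 131, 105], [421, 134, 105], [412, 146, 94], [425, 148, 102], [426, 157, 99]]
166 [[408, 127, 91], [409, 130, 91], [414, 131, 94], [415, 133, 94], [425, 131, 102], [430, 134, 104], [427, 146, 97], [428, 157, 93]]
168 [[405, 129, 81], [410, 130, 84], [413, 131, 86], [412, 135, 84], [412, 138, 82], [427, 136, 94], [431, 144, 93], [430, 155, 88]]
170 [[329, 173, 2], [408, 130, 75], [414, 130, 80], [411, 136, 75], [411, 139, 74], [433, 133, 91], [434, 143, 88], [436, 151, 86]]
172 [[337, 169, 1], [411, 129, 70], [411, 132, 69], [413, 135, 69], [415, 137, 69], [433, 133, 85], [437, 141, 83], [437, 151, 80]]
174 [[346, 163, 1], [345, 168, -1], [347, 170, -1], [351, 171, 1], [352, 175, 0], [416, 143, 60], [443, 137, 82], [442, 148, 76]]
```

Emit:
drive_effector:
  ticks: "0,0,0.0125,0,0\n0,0,0.025,0,0\n0,0,0.0313,0,0\n0,0,0.0313,0,0"

```text
clock: 43.8
tool_pos: [0.4126, 0.1448, 0.13]
orientation: [179.9, -0.1, -87.3]
force: [-0.0, 0.1, 0.1]
opening: 0.0177
gripper_force: 30.0
```

```bash
python3 w.py -.1534 0 .118 -87.3
```

```text
dx -0.0002 dy -0.0002 dz 0.0060 turn 0.0 | dist 0.006 yaw -87.3 j6 -43 F [-0.   0.1  0.1] op 0.0177 clk 43.8
```

To row units: 0.006 m / 0.8 = 0.0075, 0.003 m / 0.8 = 0.0038.

Emit:
drive_effector:
  ticks: "0,0,0.0038,0,0\n0,0,0.0075,0,0\n0,0,0.0075,0,0\n0,-0.0025,0.0075,0,0\n0,-0.0025,0.0075,0,0"

```text
clock: 44.42
tool_pos: [0.4151, 0.1452, 0.1247]
orientation: [-180.0, 0.0, -87.3]
force: [-0.0, 0.2, -1.8]
opening: 0.0173
gripper_force: 30.0
```

```bash
python3 w.py -.1514 0 .118 -87.3
```

```text
dx 0.0001 dy 0.0003 dz 0.0007 turn 0.0 | dist 0.001 yaw -87.3 j6 -42 F [-0.   0.2 -1.8] op 0.0173 clk 44.4
```

To row units: -0.0115 m / 0.8 = -0.0144, -0.009 m / 0.8 = -0.0113.

Emit:
drive_effector:
  ticks: "0,-0.0025,0,0,0.021\n0,-0.005,0,0,0.026\n0,-0.0081,0,0,0.031\n0,-0.0113,0,0,0.036\n0,-0.0144,0,0,0.041\n0,-0.0144,0,0,0.046\n0,-0.0144,0,0,0.056\n0,-0.0144,0,0,0.056"

```text
clock: 45.42
tool_pos: [0.4266, 0.1459, 0.1248]
orientation: [-180.0, 0.0, -87.3]
force: [0.7, -0.4, -0.3]
opening: 0.0555
gripper_force: 0.0
```

Emit:
drive_effector:
  ticks: "0,0,-0.025,0,0.056\n0,0,-0.075,0,0.056\n0,0,-0.1375,0,0.056\n0,0,-0.1375,0,0.056"

```text
clock: 45.92
tool_pos: [0.4282, 0.147, 0.2386]
orientation: [-179.6, 0.2, -87.2]
force: [-0.8, -0.2, -0.1]
opening: 0.0558
gripper_force: 0.0
```

```bash
python3 g.py .5724 .0165 .2 62.5
```

Run:
```python
from h import *
s=snap('scene','b3s'); a=s['frame'][:,:,::-1]
cv2.imwrite('pics/b3c.png',cv2.resize(a[130:230,220:340],(720,600),interpolation=cv2.INTER_CUBIC))
D=cloud(s)
h=cv2.cvtColor(s['frame'],cv2.COLOR_RGB2HSV).astype(int)
m=(np.hypot(D[...,0]-.42,D[...,1]-.145)<.06)
for n,c in(('yel',28),('blue',112)):
    P=D[m&(abs(h[...,0]-c)<8)&(h[...,1]>140)&(D[...,2]>.02)]
    if len(P): print(n,len(P),P.mean(0).round(3),P.min(0).round(3),P.max(0).round(3))
```

```text
dx 0.1373 dy -0.1377 dz 0.0326 turn 30.3 | dist 0.197 yaw -87.2 j6 -41 F [-0.8 -0.2 -0.1] op 0.0558 clk 45.9
yel 69 [0.429 0.135 0.178] [0.367 0.101 0.084] [0.465 0.16  0.468]
blue 100 [0.413 0.139 0.107] [0.401 0.115 0.061] [0.466 0.16  0.389]
```

View pics/b3c.png

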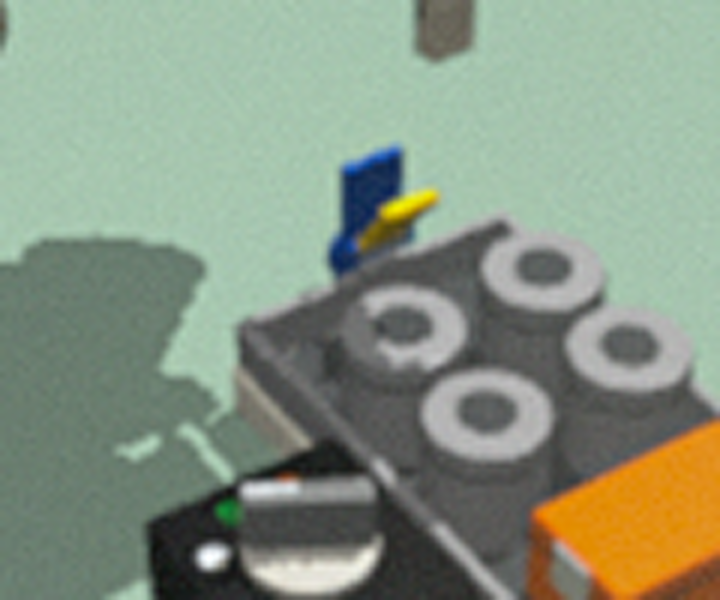

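The clip is clamped upright on the front rim near its middle, plate outside and tail leaning inward. Now the dial: grip at yaw -117.5, then a tool turn of +80.

To row units: -0.138 m / 0.8 = -0.1725, 0.137 m / 0.8 = 0.1713, 30.2 degrees / 360 = 0.0839.

Emit:
drive_effector:
  ticks: "0.1713,-0.1725,0,0.0839,0.056\n0.1713,-0.1725,0,0.0839,0.056\n0.1713,-0.1725,0,0.0839,0.056\n0.1713,-0.1725,0,0.0839,0.056\n0.1713,-0.1725,0,0.0839,0.056\n0.1713,-0.1725,0.05,0.0839,0.056\n0.1713,-0.1725,0.05,0.0839,0.05"

```text
clock: 46.85
tool_pos: [0.5679, 0.0159, 0.1921]
orientation: [179.7, -0.2, -117.4]
force: [0.2, -1.4, 1.0]
opening: 0.052
gripper_force: 0.0
```

```bash
python3 g.py .5724 .0165 .091 -117.3
```

```text
dx -0.0026 dy -0.0037 dz 0.0951 turn -0.1 | dist 0.095 yaw -117.4 j6 -49 F [ 0.2 -1.4  1. ] op 0.0520 clk 46.9
```

To row units: 0.094 m / 0.8 = 0.1175, 0.08 m / 0.8 = 0.1.

Emit:
drive_effector:
  ticks: "-0.0013,-0.0025,0.05,0,0.05\n-0.0013,-0.0025,0.1,0,0.05\n-0.0013,-0.0025,0.1175,0,0.05\n-0.0013,-0.0025,0.1175,0,0.05\n-0.0013,-0.0025,0.1175,0,0.05"

```text
clock: 47.48
tool_pos: [0.574, 0.0159, 0.1025]
orientation: [-179.9, 0.1, -117.4]
force: [-0.3, 0.3, 0.4]
opening: 0.0495
gripper_force: 0.0
```

```bash
python3 g.py .5724 .0165 .091 -117.3
```

```text
dx 0.0002 dy 0.0017 dz 0.0055 turn -0.1 | dist 0.006 yaw -117.4 j6 -49 F [-0.3  0.3  0.4] op 0.0495 clk 47.5
```

To row units: 0.004 m / 0.8 = 0.005, 0.0017 m / 0.8 = 0.0021.

Emit:
drive_effector:
  ticks: "0,0.0021,0.005,0,0.05\n0,0.0021,0.005,0,0\n0,0.0021,0.005,0,0\n0,0.0021,0.005,0,0\n0,0.0021,0.005,0,0\n0,0.0021,0.005,0,0"

```text
clock: 48.22
tool_pos: [0.5718, 0.0159, 0.0966]
orientation: [-180.0, 0.0, -117.5]
force: [2.9, -1.8, -0.6]
opening: 0.0138
gripper_force: 30.0
```

Emit:
drive_effector:
  ticks: "0,0,0,0.0278,0\n0,0,0,0.0556,0\n0,0,0,0.0833,0\n0,0,0,0.1111,0\n0,0,0,0.1389,0\n0,0,0,0.1667,0\n0,0,0,0.1944,0\n0,0,0,0.2222,0"

```text
clock: 49.22
tool_pos: [0.5717, 0.0162, 0.0966]
orientation: [180.0, 0.0, 162.2]
force: [2.0, 0.1, -0.0]
opening: 0.0138
gripper_force: 30.0
```

Emit:
drive_effector:
  ticks: "0,0,0,0,0\n0,0,0,0,0"

```text
clock: 49.48
tool_pos: [0.5717, 0.0162, 0.0966]
orientation: [180.0, 0.0, 162.7]
force: [1.5, -1.1, -1.2]
opening: 0.0139
gripper_force: 30.0
```

```bash
python3 g.py .5724 .0165 .091 162.5
```

```text
dx -0.0006 dy 0.0005 dz -0.0004 turn 0.2 | dist 0.001 yaw 162.7 j6 -128 F [ 1.5 -1.1 -1.2] op 0.0139 clk 49.5
```

To row units: -0.2 m / 0.8 = -0.25, -0.18 m / 0.8 = -0.225.

Emit:
drive_effector:
  ticks: "0,0,0,0,0.03\n0,0,0,0,0.045\n0,0,0,0,0.05\n0,0,-0.075,0,0.05\n0,0,-0.15,0,0.05\n0,0,-0.225,0,0.05\n0,0,-0.25,0,0.05\n0,0,-0.25,0,0.05"

```text
clock: 50.48
tool_pos: [0.572, 0.0163, 0.2986]
orientation: [179.9, 0.2, 162.5]
force: [0.2, 0.6, -0.6]
opening: 0.0502
gripper_force: 0.0
```

```bash
python3 g.py .45 -.3 .3; python3 tr.py c1
```

```text
dx 0.0214 dy -0.3383 dz -0.0074 turn 0.0 | dist 0.339 yaw 162.5 j6 -129 F [ 0.2  0.6 -0.6] op 0.0502 clk 50.5
scn bento 455 ((638.2374877929688, 154.2888946533203), (43.34199905395508, 108.21165466308594), 0.04373392462730408) 0.0864
scn knob 110 ((573.947265625, 15.815868377685547), (13.988687515258789, 60.551456451416016), 73.61726379394531)
scn tin? [530.7 190.2] 61.6 z 0.094
scn tin? [532.8 112.2] 63.2 z 0.094
```

To row units: -0.34 m / 0.8 = -0.425, 0.02 m / 0.8 = 0.025.

Emit:
drive_effector:
  ticks: "0.025,-0.425,0,0,0.05\n0.025,-0.425,0,0,0.05\n0.025,-0.425,0,0,0.05\n0.025,-0.425,0,0,0.05\n0.025,-0.425,0,0,0.05\n0.025,-0.425,0,0,0.05\n0.025,-0.425,0,0,0.05\n0.025,-0.425,0,0,0.05"

```text
clock: 51.58
tool_pos: [0.4498, -0.3019, 0.2953]
orientation: [180.0, -0.1, 162.5]
force: [-0.9, 0.3, -0.0]
opening: 0.05
gripper_force: 0.0
```

```bash
python3 tr.py c2
```

Run:
```python
from h import *
a=cv2.imread('pics/c2.png');b=cv2.imread('pics/c2s.png')
im=np.hstack([cv2.resize(a[165:305,200:330],(398,429),interpolation=cv2.INTER_CUBIC),cv2.resize(b[140:270,235:375],(400,371),interpolation=cv2.INTER_CUBIC)[:429] if 0 else cv2.copyMakeBorder(cv2.resize(b[140:270,235:375],(400,371),interpolation=cv2.INTER_CUBIC),0,58,0,0,0)])
cv2.imwrite('pics/c2c.png',im)
```

```text
top bento 65 ((636.4334106445312, 155.850830078125), (45.0601806640625, 107.56964111328125), 0.8080695867538452) 0.0846
top knob 139 ((572.1876220703125, 16.302417755126953), (13.925392150878906, 58.03451919555664), 72.3948974609375)
top tin? [564.8 112.7] 29.5 z 0.094
top tin? [561.4 193.5] 29.9 z 0.094
top tin? [496.3 111. ] 29.6 z 0.094
top tin? [494.2 190.5] 29.6 z 0.094
scn bento 455 ((637.4888916015625, 154.84510803222656), (107.54330444335938, 44.8717041015625), 89.96572875976562) 0.0866
scn knob 110 ((574.2845458984375, 15.608332633972168), (14.066797256469727, 59.39364242553711), 73.05375671386719)
scn tin? [529.4 193.9] 62.8 z 0.094
scn tin? [532.8 114.6] 63.9 z 0.094
```

View pics/c2c.png

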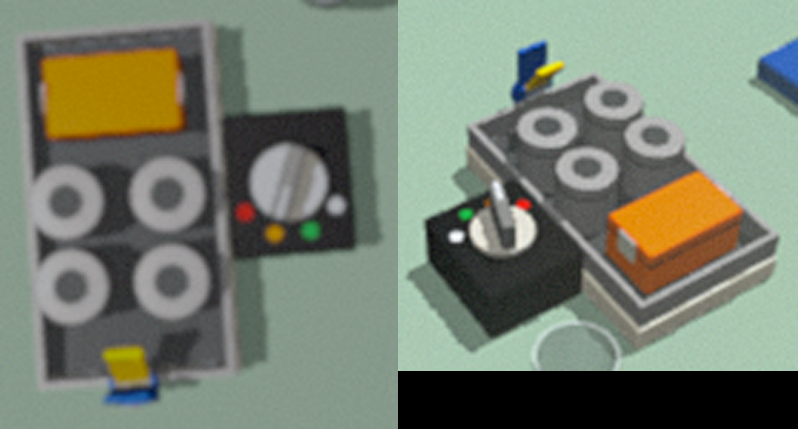

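The dial points at orange (bar at 162.4°, expected 162.6°). The four tins and the bento stand in the well, and the clip sits mid front rim. I'm handing it in.

Emit:
drive_effector:
  ticks: "0,0,0,0,0.05\n0,0,0,0,0.05"

```text
clock: 51.92
tool_pos: [0.4505, -0.3016, 0.2966]
orientation: [180.0, 0.0, 162.6]
force: [0.7, 0.6, 0.1]
opening: 0.0499
gripper_force: 0.0
```

```bash
python3 -c "
from plant import ctrl, snapshot; print(ctrl.close_job())"
```

```text
the job is handed in; nothing more can be done
None
```

Job handed in at about 52 s with no verdict printed: the dial was turned to off first, the bento and all four tins stand in the well, the thermometer is clipped on the front rim near the middle, and the dial is now on orange.

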